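Issue the sound colour tins, return the rattlers

ROBOT

A 7-joint arm with a two-finger parallel gripper is mounted at the origin on the work surface. World frame = base frame: x ahead of the robot, y to its left, z up, the work surface at z = 0. Lengths are in m, angles in rad, forces in N, time in s.
With the tool pointing down it reaches from about 0.425 to 1.025 m from the base axis. Payload 9.4 kg.
Tool frame: the origin (TCP) lies on the centre line of the jaws, within the pads' length; the fingertips stand 14 mm ahead of it and the grasp point (between the pads) lies 5 mm behind it; z points along the fingers, y is the line along which they close (so a half turn about z gives the same grasp; the last joint's range is limited). The gripper opens to 85 mm and grips with 20 to 120 N. Pads are 22 mm wide; open, the fingers measure 114 mm over their backs; the gripper's body (76 mm by 85 mm) begins 54 mm behind the grasp point. The pads swing forward as they close: fully open they stand 13 mm farther back than shut.
Start: joints at [1.238, 0.599, -0.003, 1.599, 0.002, 0.943, -0.08], TCP at [0.183, -0.701, 0.245] pointing down, gripper open.
Joint ranges: [-2.57, 2.57], [-0.35, 1.97], [-1.29, 1.29], [0.11, 2.56], [-1.05, 4.19], [0.11, 1.86], [-2.63, 2.63]. Speed limits (rad/s): [2.22, 2.22, 3.01, 3.01, 3.14, 3.14, 3.14].

INTERFACE

Orientations are given as a unit quaternion [w, x, y, z].
In Python, from workcell import manip gives the robot as it stands.
- The arm moves only by the tool jog_arm, never from a script. Its arguments are lists of equal length, an entry for each row: "gripper": the opening, from -1 (shut) to 1 (fully open); "translation": the shift along the tool's x, y, z normalised to -1 to 1, where 1 is 0.5 m, a list of three; "turn": the turn, a rotation vector about the tool's x, y, z normalised to -1 to 1, where 1 is pi/4 rad, a list of three. In form: {"gripper": [gripper, ...], "translation": [[x, y, z], ...], "turn": [[wx, wy, wz], ...]}. A call has 1 to 8 rows; each row is the pose to reach, as a shift and turn from the pose commanded when the call began, along the tool's axes at that moment; what a row does not reach only later rows make up. A row lasts 1/12 s, in which the tool goes at most 41.7 mm and 7.16 degrees, less where a joint would pass 70% of its speed; a pose out of reach is approached as far as the arm can. A call with a number of a shift or a turn outside -1 to 1 is refused whole. A call with a gripper value outside its range is refused whole. The fingers move at their own pace and stop on an object; "force" is the grip in N (left out, the last holds). Time passes only in rows, so rows that repeat a pose let the fingers close. It gives the time, the measured TCP pose, the force, the opening and the grip force at its end, in the units of the state.
- manip.get_obs(): the state, without advancing time (a new reading comes with each control period).
- manip.read_camera(name): name is "side" or "top"; returns the picture (384x512x3 uint8, red, green, blue); there is no depth.
- manip.camera_params(name): a dict with "K" (3x3 intrinsics, pixels), "k1" (the pictures are not rectified: a ray, as slopes to the right and down, at radius r is drawn at 1 + k1 r^2 times it, then the intrinsics apply), "pose" (4x4, takes a point from camera to world coordinates). Camera axes: x right, y down, z forward; pixel columns grow to the right and rows downward; lengths in m; the calibration is good to about 2 mm. A picture is of the moment at which its call begins. camera_params takes no time and is no camera call.
- manip.finish_job(): hands the job in; it is judged then, once.
The state is a dict: "t": time; "q": joint angles; "joint_vel": joint speeds; "effort": joint torques, N m; "tcp_pos": TCP position; "tool_rot": TCP orientation; "wrist_force": force on the tool from outside, world axes, zero at the start; "wrist_torque": the same for the moment, N m; "opening": finger opening in m; "finger_force": force on a finger pad.
Only numpy, scipy, OpenCV 4.12 (cv2) and the standard library are available. Lean on these libraries where they do the work, as an engineer would, in place of code of your own. Each camera call takes 0.05 s, during which the arm holds its last target. There are 200 camera calls.

TASK

Set out colours for the next porcelain painter: first slide the loose wooden board fully home on its jig, against both dowels and the end stop. Then pick up and tilt the sealed colour tins end to end to feel whether the cake inside slides; lay every sound tin flat on the board and every tin with a loose cake flat in the grey rimmed returns tray. Leave the bowl and the glass jars where they stand, and leave the board home at the end.

Things in the scene. Friction and masses are not known exactly. Their poses are not given: they have to be found in the camera images.
- jig_home (a point): Fixed jig on the left or right of the desk: aluminium base plate 6 mm thick, 225 x 265 mm, with two dowels and an end stop. This point, on the plate's top face (6 mm above the desk), is where the centre of the board's underside comes when home. +x points square to the dowels, +y to the stop, z up. The plate reaches x -125 to +100 mm, y -145 to +120 mm.
- jig_dowels (a point): Mid-way between the jig's two upright steel dowels, on the plate's top face, 76 mm in x from jig_home. The dowels are 12 mm across, stand 30 mm above the plate, axes 65 mm to either side in y; axes as jig_home. The board's long edge lies against both when home, 6 mm short of this point in x.
- jig_stop (a point): Middle of the face of the jig's end stop, 100 mm in y from jig_home, on the plate's top face: a dark steel block 50 (x) x 16 (y) mm, 30 mm high above the plate. The board's +y end lies against it when home. Axes as jig_home.
- board_top (a point): Loose wooden board, 140 (x) x 200 (y) x 20 mm thick, 0.5 kg, lying on the jig's plate, at the start 2 to 5 cm short of the dowels, 2 to 4 cm short of the stop and turned up to 5 degrees; its axes are roughly the jig's. It slides when its edges are pushed. This point is the centre of its top face, 20 mm above its underside. Sound tins go on its top face.
- tray_floor (a point): Fixed grey returns tray on the other side of the desk from the jig, outside 166 (x) x 236 (y) mm, with a rim 6 mm wide that stands 10 mm above its inner floor (inside 154 x 224 mm). This point is the centre of the inner floor, 4 mm above the desk; z up. Tins with a loose cake go in it.
- tin1_mid (a point): One of 3 to 5 sealed tins, alike outside: 110 (x) x 44 (y) x 40 mm high, steel lid 1 mm proud, about 0.47 kg. This point is its middle, 20 mm above its underside; z up out of the lid. Inside is a 0.35 kg cake: stuck fast anywhere along x (sound), or loose: tilted lengthwise over about 12 degrees it slides, up to 60 mm, to the low end and stays there when levelled. Absent in some starts.
- tin2_mid (a point): One of 3 to 5 sealed tins, alike outside: 110 (x) x 44 (y) x 40 mm high, steel lid 1 mm proud, about 0.47 kg. This point is its middle, 20 mm above its underside; z up out of the lid. Inside is a 0.35 kg cake: stuck fast anywhere along x (sound), or loose: tilted lengthwise over about 12 degrees it slides, up to 60 mm, to the low end and stays there when levelled. Absent in some starts.
- tin3_mid (a point): One of 3 to 5 sealed tins, alike outside: 110 (x) x 44 (y) x 40 mm high, steel lid 1 mm proud, about 0.47 kg. This point is its middle, 20 mm above its underside; z up out of the lid. Inside is a 0.35 kg cake: stuck fast anywhere along x (sound), or loose: tilted lengthwise over about 12 degrees it slides, up to 60 mm, to the low end and stays there when levelled. Absent in some starts.
- tin4_mid (a point): One of 3 to 5 sealed tins, alike outside: 110 (x) x 44 (y) x 40 mm high, steel lid 1 mm proud, about 0.47 kg. This point is its middle, 20 mm above its underside; z up out of the lid. Inside is a 0.35 kg cake: stuck fast anywhere along x (sound), or loose: tilted lengthwise over about 12 degrees it slides, up to 60 mm, to the low end and stays there when levelled. Absent in some starts.
- tin5_mid (a point): One of 3 to 5 sealed tins, alike outside: 110 (x) x 44 (y) x 40 mm high, steel lid 1 mm proud, about 0.47 kg. This point is its middle, 20 mm above its underside; z up out of the lid. Inside is a 0.35 kg cake: stuck fast anywhere along x (sound), or loose: tilted lengthwise over about 12 degrees it slides, up to 60 mm, to the low end and stays there when levelled. Absent in some starts.
- tin6_mid (a point): One of 3 to 5 sealed tins, alike outside: 110 (x) x 44 (y) x 40 mm high, steel lid 1 mm proud, about 0.47 kg. This point is its middle, 20 mm above its underside; z up out of the lid. Inside is a 0.35 kg cake: stuck fast anywhere along x (sound), or loose: tilted lengthwise over about 12 degrees it slides, up to 60 mm, to the low end and stays there when levelled. Absent in some starts.
- bowl: Bystander: white porcelain bowl 90 mm across, 40 mm high, beyond the tins; origin under its centre.
- jar1: Bystander: small glass jar with black cap, 46 mm across, 55 mm high; origin under its centre, z up.
- jar2: Bystander: the other small glass jar, the same.
Mind the look-alikes: they are no part of the job. Leave any blue or green look-alike of the part that bears tin1_mid alone.

How it is judged:
By the outcome, as a careful person would: the job done as asked, in the order asked, and still so for the second after the job is handed in, with the robot touching nothing.
Of loose_a, loose_b, loose_c, sound_a, sound_b, sound_c only 3 to 5 are there at a start; the rules pass over those that are not, and their reading is None.
At some moment in a run one of loose_a, loose_b, loose_c, sound_a, sound_b, sound_c may be knocked a few centimetres aside while the robot is not near it.
Once in a run the grip may slacken for a moment while it holds something.
It also fails if it takes over 210 s, if anything falls off the work surface, if the arm or the gripper's body presses on something with over 40 N, if the wrist force passes 120 N, or if a joint passes its speed limit or range.

## Working session

There is one attempt and no reset: what is moved stays moved. The work goes in short steps, Python scripts to look and compute and a tool call to move; the robot and the scene stay as the last step left them, time stands still between calls to the robot, and variables do not carry over. Pictures are saved under pics/ and viewed, at most 14 in all, crops included, and the job is handed in when it is done.

Besides the shell and the picture viewer there is one more tool, called after "Request:" as name(argument=value, ...), one argument or row to a line, values as JSON. jog_arm: Moves the arm, as the interface text tells. Its arguments: {"type":"object","properties":{"gripper":{"type":"array"},"translation":{"type":"array"},"turn":{"type":"array"},"force":{"type":"number"}},"required":["gripper","translation","turn"]}

```bash
mkdir -p pics; python3 - <<'E'
from workcell import manip
import cv2,numpy as np
for n in("top","side"):
    im=manip.read_camera(n); cv2.imwrite(f"pics/{n}0.png",cv2.resize(im[:,:,::-1],(800,600),interpolation=cv2.INTER_CUBIC)); cv2.imwrite(f"raw_{n}0.png",im[:,:,::-1])
    p=manip.camera_params(n); print(n,np.round(p["K"],1).tolist(),p["k1"],np.round(p["pose"],3).tolist())
o=manip.get_obs(); print({k:np.round(v,3).tolist() for k,v in o.items()})
E
```

```text
top [[443.7, 0.0, 262.2], [0.0, 443.7, 189.1], [0.0, 0.0, 1.0]] -0.17844605168060904 [[-0.005, -0.985, 0.174, 0.291], [-1.0, 0.005, 0.0, 0.042], [-0.001, -0.174, -0.985, 1.394], [0.0, 0.0, 0.0, 1.0]]
side [[478.2, 0.0, 262.3], [0.0, 478.2, 203.9], [0.0, 0.0, 1.0]] -0.02591137458287981 [[0.999, -0.023, 0.026, 0.504], [-0.034, -0.772, 0.635, -0.756], [0.005, -0.635, -0.772, 1.016], [0.0, 0.0, 0.0, 1.0]]
{'t': 0.1, 'q': [1.238, 0.6, -0.003, 1.6, 0.002, 0.943, -0.08], 'joint_vel': [-0.001, -0.004, -0.002, -0.003, -0.0, 0.0, 0.0], 'effort': [0.005, -77.798, 1.57, -25.862, 0.013, 0.005, -0.0], 'tcp_pos': [0.183, -0.701, 0.245], 'tool_rot': [-0.001, 0.992, 0.128, -0.0], 'wrist_force': [-0.393, -0.095, 0.074], 'wrist_torque': [0.015, -0.003, 0.036], 'finger_force': 0.0, 'opening': 0.085}
```

View pics/top0.png

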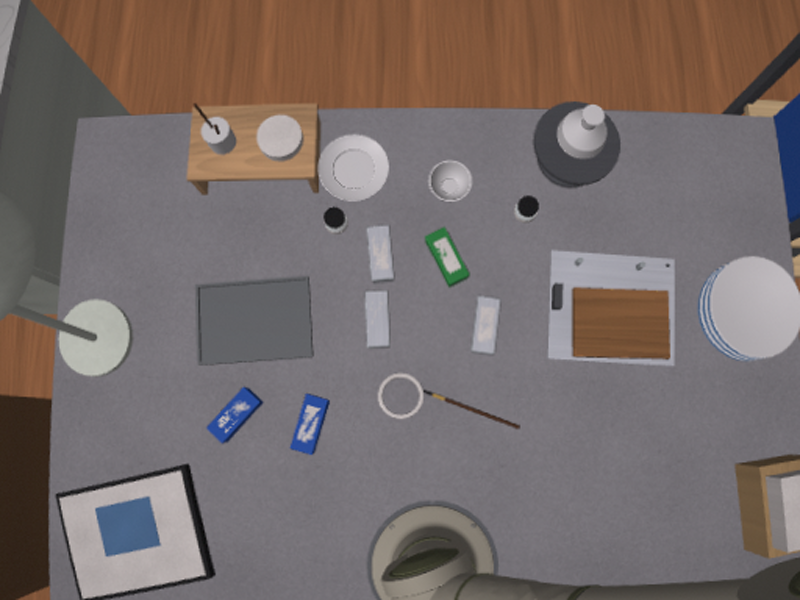

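View pics/side0.png

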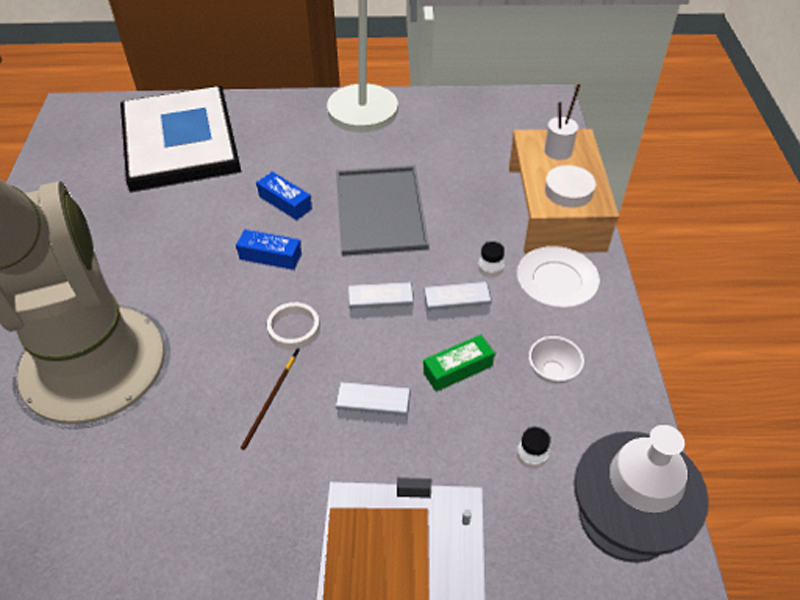

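Candidates in the top view: the white or grey tins at (380,253), (377,319) and (486,325) fit the description. The green one at (447,256) and the blue ones at (235,414) and (310,424) are look-alikes to leave alone. I'll confirm with one enlarged crop that also covers the jig.

```bash
cat > h.py <<'E'
import cv2,numpy as np
from workcell import manip
def px2w(n,uv,z):
    p=manip.camera_params(n);K=np.array(p["K"]);P=np.array(p["pose"])
    d=(np.atleast_2d(uv)-K[:2,2])/K[0,0]; s=d.copy()
    for _ in range(20): s=d/(1+p["k1"]*(s**2).sum(1,keepdims=True))
    r=np.c_[s,np.ones(len(s))]@P[:3,:3].T
    return (P[:3,3]+r*((z-P[2,3])/r[:,2])[:,None])[:,:2]
def w2px(n,X):
    p=manip.camera_params(n);K=np.array(p["K"]);P=np.array(p["pose"])
    c=(np.atleast_2d(X)-P[:3,3])@P[:3,:3]; s=c[:,:2]/c[:,2:]; s=s*(1+p["k1"]*(s**2).sum(1,keepdims=True))
    return s*K[0,0]+K[:2,2]
def mask_rects(n,im,mask,z,amin=150):
    out=[]
    for c in cv2.findContours(mask.astype(np.uint8),cv2.RETR_EXTERNAL,cv2.CHAIN_APPROX_NONE)[0]:
        if cv2.contourArea(c)<amin: continue
        w=px2w(n,c[:,0,:].astype(float),z); (cx,cy),(a,b),t=cv2.minAreaRect((w*1000).astype(np.float32))
        if a<b: a,b,t=b,a,t+90
        out.append((round(cx,1),round(cy,1),round(a,1),round(b,1),round((t+90)%180-90,1),c[:,0,:].mean(0).round()))
    return out
def crop(n,x0,y0,x1,y1,s,name):
    im=manip.read_camera(n)[:,:,::-1]; cv2.imwrite(name,cv2.resize(im[y0:y1,x0:x1],None,fx=s,fy=s,interpolation=cv2.INTER_CUBIC)); return im
E
python3 - <<'E'
from h import *
im=crop("top",225,135,440,240,3.7,"pics/c1.png")
h=cv2.cvtColor(im,cv2.COLOR_BGR2HSV)
print("bright",*mask_rects("top",im,(h[...,2]>140)&(h[...,1]<50),.041),sep="\n")
wood=(h[...,0]<22)&(h[...,1]>90); wood[:150]=0
print("wood z26",*mask_rects("top",im,wood,.026),sep="\n")
print("plate z6",*mask_rects("top",im,(h[...,2]>125)&(h[...,1]<50),.006,1500),sep="\n")
E
```

```text
bright
(-40.0, 42.2, 74.1, 48.2, -75.5, array([264., 377.]))
(34.5, 79.4, 179.9, 63.4, -23.5, array([250., 352.]))
(73.5, -732.4, 156.8, 41.3, -0.6, array([506., 328.]))
(50.6, 598.4, 268.4, 208.6, -75.7, array([ 84., 342.]))
(333.3, 61.8, 85.0, 84.7, 89.8, array([256., 253.]))
(447.6, 690.4, 157.5, 153.8, -16.3, array([ 58., 215.]))
(471.9, -106.9, 109.7, 44.1, -8.0, array([311., 208.]))
(485.6, 108.4, 110.1, 44.9, 3.4, array([241., 203.]))
(501.6, -665.0, 227.3, 220.1, 85.6, array([480., 197.]))
(503.6, -364.2, 259.3, 221.3, 86.0, array([391., 197.]))
(613.1, -32.6, 70.3, 28.4, 25.3, array([286., 163.]))
(620.1, 103.4, 111.1, 45.5, 5.3, array([243., 161.]))
(771.0, -40.5, 88.3, 86.9, -0.6, array([288., 115.]))
(800.2, 157.8, 144.6, 142.8, 0.1, array([226., 107.]))
(890.0, 455.0, 59.2, 57.6, 88.2, array([137.,  82.]))
(872.0, 316.9, 94.1, 92.2, 88.5, array([178.,  87.]))
(883.8, -326.9, 123.5, 92.9, -65.6, array([373.,  83.]))
(1157.5, 998.3, 257.1, 50.1, 13.0, array([ 4., 22.]))
wood z26
(89.4, -687.7, 206.8, 145.2, -2.1, array([488., 320.]))
(193.5, 848.1, 608.0, 135.3, 1.2, array([ 15., 294.]))
(474.2, -386.3, 199.0, 138.8, 87.8, array([397., 207.]))
plate z6
(44.5, 612.7, 276.4, 214.9, -75.6, array([ 84., 342.]))
(451.2, 709.5, 163.1, 161.6, 32.1, array([ 58., 215.]))
(506.3, -683.2, 233.1, 229.1, 85.5, array([480., 197.]))
(500.3, -343.3, 327.4, 254.5, 86.0, array([375., 206.]))
(815.2, 157.6, 153.3, 151.5, 89.5, array([226., 107.]))
```

View pics/c1.png

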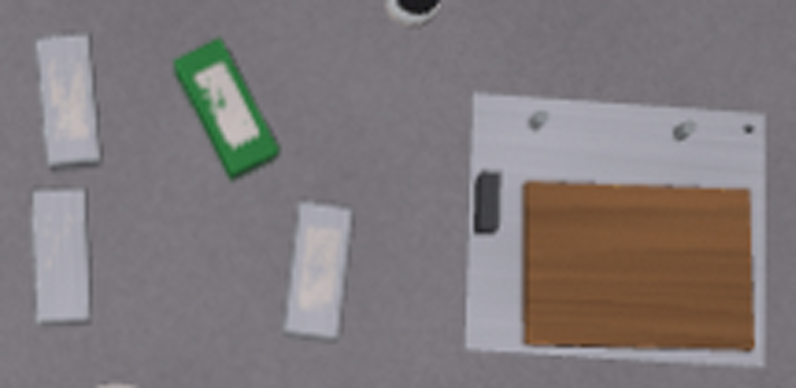

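The crop shows three plain metal tins, with centres at crop pixels (68,100), (60,255) and (318,270). The green one is a look-alike. The board lies short of both the dowels and the stop. Next I'll work out the jig and tray geometry and the first move.

```bash
cat >> h.py <<'E'
from scipy.spatial.transform import Rotation as R
def tgt(x,y,z,yaw,tilt=0,cur=None):
    """pose to go to: yaw deg of tool x in world, tilt deg about tool y; prints tool-frame shift (norm.) and turn (norm.)"""
    o=manip.get_obs(); q=o["tool_rot"]; Rc=R.from_quat([q[1],q[2],q[3],q[0]])
    Rt=R.from_euler("z",yaw,degrees=True)*R.from_euler("x",180,degrees=True)*R.from_euler("y",tilt,degrees=True)
    tr=Rc.inv().apply(np.array([x,y,z])-o["tcp_pos"])/.5; tu=(Rc.inv()*Rt).as_rotvec()/(np.pi/4)
    print("shift",tr.round(4).tolist(),"turn",tu.round(4).tolist(),"rows>=",max(np.linalg.norm(tr)*12,np.linalg.norm(tu)*45/7.16).round(1))
def st():
    o=manip.get_obs(); q=o["tool_rot"]; r=R.from_quat([q[1],q[2],q[3],q[0]]).as_matrix()
    print("t",round(o["t"],2),"tcp",np.round(o["tcp_pos"],4),"yaw",np.degrees(np.arctan2(r[1,0],r[0,0])).round(2),"zax",r[:,2].round(3),"F",np.round(o["wrist_force"],2),"M",np.round(o["wrist_torque"],3),"op",round(o["opening"],4),"ff",np.round(o["finger_force"],1))
def jig(x,y,home=(0,0),yaw=0): return np.array(home)+R.from_euler("z",yaw,degrees=True).as_matrix()[:2,:2]@[x,y]
E
python3 - <<'E'
from h import *
im=cv2.imread("raw_top0.png"); h=cv2.cvtColor(im,cv2.COLOR_BGR2HSV)
m=(h[...,2]>140)&(h[...,1]<50); m[:150]=0
for r in mask_rects("top",im,m,.006,1500): print(r)
# dowel base / stop via predicted projection
g=h[...,2].astype(int)
from scipy import ndimage
t=(g<105)&(h[...,1]<60); t[:160]=0;t[250:]=0;t[:,:110]=0;t[:,215:]=0
print("tray z14",*mask_rects("top",im,t,.014,500),sep="\n")
cx,cy,yaw=[r for r in mask_rects("top",im,m,.006,1500) if abs(r[1]+365)<30][0][0:5:2][0],[r for r in mask_rects("top",im,m,.006,1500) if abs(r[1]+365)<30][0][1],[r for r in mask_rects("top",im,m,.006,1500) if abs(r[1]+365)<30][0][4]-90
H=jig(12.5,12.5,(cx,cy),yaw); print("home",H,yaw)
for p in [(76,65),(76,-65),(-25,100),(25,100)]:
    w=jig(*p,H,yaw)/1000; 
    print(p,w,"px0",w2px("top",[*w,.006]).round(1),"crop",((w2px("top",[*w,.006])-[225,135])*3.7).round(), "top crop",((w2px("top",[*w,.036])-[225,135])*3.7).round())
tgt(.38,-.39,.2,-4); st()
E
```

```text
(44.6, 612.8, 275.3, 214.4, -75.7, array([ 84., 342.]))
(451.6, 707.2, 161.6, 157.8, -16.3, array([ 58., 215.]))
(507.0, -683.2, 233.1, 225.8, 85.6, array([480., 197.]))
(509.1, -374.7, 266.0, 227.0, 86.0, array([391., 197.]))
tray z14
(485.5, 359.7, 237.8, 166.4, -85.6, array([162., 205.]))
home [ 522.44150655 -363.10240529] -4.0
(76, 65) [ 0.60279055 -0.30356223] px0 [[368.8 168.2]] crop [[532. 123.]] top crop [[540. 115.]]
(76, -65) [ 0.5937222  -0.43324556] px0 [[407.7 170.9]] crop [[676. 133.]] top crop [[687. 125.]]
(-25, 100) [ 0.50447805 -0.26160209] px0 [[357.4 198.3]] crop [[490. 234.]] top crop [[497. 229.]]
(25, 100) [ 0.55435626 -0.26508991] px0 [[357.8 182.9]] crop [[491. 177.]] top crop [[499. 171.]]
shift [0.538, -0.5023, 0.0897] turn [-0.0015, 0.0004, 0.4146] rows>= 8.9
t 0.15 tcp [ 0.1833 -0.7011  0.2446] yaw 14.66 zax [-0.     0.001 -1.   ] F [ 0.97 -0.1  -0.64] M [ 0.029 -0.018  0.014] op 0.0853 ff 0.0
```

```bash
cat >> h.py <<'E'
H=(.5224,-.3631); JY=-4.
def J(x,y): return jig(x/1000,y/1000,H,JY)
E
python3 - <<'E'
from h import *
w=J(-150,-27); print(w); tgt(*w,.1,-4)
E
```

```text
[ 0.37088197 -0.37957076]
shift [0.5256, -0.5268, 0.2898] turn [-0.0015, 0.0004, 0.4146] rows>= 9.6
```

Request:
jog_arm(
  gripper=[-1, -1, -1, -1, -1, -1, -1, -1],
  translation=[
    [0.5256, -0.5268, 0.29],
    [0.5256, -0.5268, 0.29],
    [0.5256, -0.5268, 0.29],
    [0.5256, -0.5268, 0.29],
    [0.5256, -0.5268, 0.29],
    [0.5256, -0.5268, 0.29],
    [0.5256, -0.5268, 0.29],
    [0.5256, -0.5268, 0.29],
  ],
  turn=[
    [0, 0, 0.4146],
    [0, 0, 0.4146],
    [0, 0, 0.4146],
    [0, 0, 0.4146],
    [0, 0, 0.4146],
    [0, 0, 0.4146],
    [0, 0, 0.4146],
    [0, 0, 0.4146],
  ],
)

```text
t: 0.82
tcp_pos: [0.3406, -0.4316, 0.1237]
tool_rot: [0.0, 0.999, -0.035, 0.0]
wrist_force: [0.1, 0.5, 0.4]
opening: 0.0002
finger_force: 0.0
```

```bash
python3 - <<'E'
from h import *
st(); tgt(*J(-150,-27),.027,-4)
E
```

```text
t 0.82 tcp [ 0.3406 -0.4316  0.1237] yaw -4.02 zax [ 0. -0. -1.] F [0.1  0.47 0.45] M [ 0.012 -0.079 -0.079] op 0.0002 ff 0.0
shift [0.0532, -0.1081, 0.1934] turn [0.0003, -0.0002, -0.0004] rows>= 2.7
```

Request:
jog_arm(
  gripper=[-1, -1, -1, -1, -1, -1],
  translation=[
    [0.053, -0.108, 0.1],
    [0.053, -0.108, 0.1934],
    [0.053, -0.108, 0.1934],
    [0.053, -0.108, 0.1934],
    [0.053, -0.108, 0.1934],
    [0.053, -0.108, 0.1934],
  ],
  turn=[
    [0, 0, 0],
    [0, 0, 0],
    [0, 0, 0],
    [0, 0, 0],
    [0, 0, 0],
    [0, 0, 0],
  ],
)

```text
t: 1.32
tcp_pos: [0.3698, -0.3825, 0.0286]
tool_rot: [0.0, 0.999, -0.035, -0.0]
wrist_force: [0.4, -0.0, -0.5]
opening: 0.0001
finger_force: 0.0
```

```bash
python3 - <<'E'
from h import *
st(); tgt(*J(-86,-27),.027,-4)
E
```

```text
t 1.32 tcp [ 0.3698 -0.3825  0.0286] yaw -4.07 zax [-0.    -0.001 -1.   ] F [ 0.41 -0.01 -0.45] M [-0.012  0.064  0.035] op 0.0001 ff 0.0
shift [0.1297, -0.0062, 0.0031] turn [0.0012, 0.0, -0.0015] rows>= 1.6
```

Request:
jog_arm(
  gripper=[-1, -1, -1, -1, -1, -1, -1, -1],
  translation=[
    [0.02, -0.004, 0.002],
    [0.04, -0.004, 0.002],
    [0.056, -0.004, 0.002],
    [0.072, -0.004, 0.002],
    [0.088, -0.004, 0.002],
    [0.1, -0.004, 0.002],
    [0.112, -0.004, 0.002],
    [0.12, -0.004, 0.002],
  ],
  turn=[
    [0, 0, 0],
    [0, 0, 0],
    [0, 0, 0],
    [0, 0, 0],
    [0, 0, 0],
    [0, 0, 0],
    [0, 0, 0],
    [0, 0, 0],
  ],
)

```text
t: 1.98
tcp_pos: [0.4298, -0.3834, 0.0273]
tool_rot: [-0.0, 0.999, -0.035, -0.001]
wrist_force: [-6.1, 1.0, 4.8]
opening: -0.0001
finger_force: 3.4
```

```bash
python3 - <<'E'
from h import *
st(); tgt(*J(-81,-27),.027,-4)
im=crop("top",335,150,450,240,5,"pics/c2.png")
h=cv2.cvtColor(im,cv2.COLOR_BGR2HSV); wood=(h[...,0]<22)&(h[...,1]>90); wood[:150]=0
for r in mask_rects("top",im,wood,.026,1000): print(r)
E
```

```text
t 1.98 tcp [ 0.4298 -0.3834  0.0273] yaw -4.03 zax [-0.002  0.    -1.   ] F [-6.12  0.97  4.84] M [ 0.158  1.404 -0.023] op -0.0001 ff 3.4
shift [0.0199, 0.0006, 0.0005] turn [-0.0005, 0.0021, -0.0006] rows>= 0.2
(89.4, -687.7, 206.9, 145.2, -2.1, array([488., 320.]))
(193.5, 848.1, 608.0, 135.3, 1.2, array([ 15., 294.]))
(508.5, -387.5, 198.9, 139.1, 86.9, array([391., 192.]))
```

Request:
jog_arm(
  gripper=[-1, -1, -1, -1, -1, -1, -1, -1],
  translation=[
    [0.006, 0, 0],
    [0.011, 0, 0],
    [0.015, 0, 0],
    [0.019, 0, 0],
    [0.022, 0, 0],
    [0.024, 0, 0],
    [0.026, 0, 0],
    [0.028, 0, 0],
  ],
  turn=[
    [0, 0, 0],
    [0, 0, 0],
    [0, 0, 0],
    [0, 0, 0],
    [0, 0, 0],
    [0, 0, 0],
    [0, 0, 0],
    [0, 0, 0],
  ],
)

```text
t: 2.7
tcp_pos: [0.4413, -0.3842, 0.0271]
tool_rot: [-0.001, 0.999, -0.036, -0.002]
wrist_force: [-12.8, 0.3, 10.7]
opening: 0.0004
finger_force: 6.9
```

```bash
cat >> h.py <<'E'
def board(im=None):
    im=manip.read_camera("top")[:,:,::-1] if im is None else im
    h=cv2.cvtColor(im,cv2.COLOR_BGR2HSV); wood=(h[...,0]<22)&(h[...,1]>90); wood[:150]=0;wood[260:]=0
    for r in mask_rects("top",im,wood,.026,1000):
        if r[1]<0:
            d=(np.array(r[:2])-np.array(H)*1000); c,s=np.cos(np.radians(JY)),np.sin(np.radians(JY))
            print("board jig xy",round(c*d[0]+s*d[1],1),round(-s*d[0]+c*d[1],1),"yaw rel",round((r[4]%180)-90-JY,1),r[2:4])
E
python3 - <<'E'
from h import *
st(); board()
E
```

```text
t 2.7 tcp [ 0.4413 -0.3842  0.0271] yaw -4.09 zax [-0.005  0.002 -1.   ] F [-12.76   0.34  10.69] M [0.127 2.781 0.031] op 0.0004 ff 6.9
board jig xy -0.3 -25.6 yaw rel 1.3 (199.3, 139.4)
```

Request:
jog_arm(
  gripper=[-1, -1, -1, -1, -1, -1],
  translation=[
    [0.003, 0, 0],
    [0.006, 0, 0],
    [0.009, 0, 0],
    [0.012, 0, 0],
    [0.012, 0, 0],
    [0.012, 0, 0],
  ],
  turn=[
    [0, 0, 0],
    [0, 0, 0],
    [0, 0, 0],
    [0, 0, 0],
    [0, 0, 0],
    [0, 0, 0],
  ],
)

```text
t: 3.25
tcp_pos: [0.4416, -0.3842, 0.027]
tool_rot: [-0.002, 0.999, -0.037, -0.006]
wrist_force: [-25.6, 1.9, 19.4]
opening: 0.0002
finger_force: 13.0
```

```bash
python3 - <<'E'
from h import *
st(); board(); tgt(*J(-110,-27),.10,-4)
E
```

```text
t 3.25 tcp [ 0.4416 -0.3842  0.027 ] yaw -4.27 zax [-0.013  0.005 -1.   ] F [-25.64   1.88  19.43] M [0.381 5.374 0.073] op 0.0002 ff 13.0
board jig xy -0.2 -25.6 yaw rel 1.3 (199.3, 139.5)
shift [-0.0635, 0.0004, -0.1451] turn [-0.0049, 0.0164, -0.0059] rows>= 1.9
```

```bash
python3 - <<'E'
from h import *
im=crop("top",345,150,438,236,6.5,"pics/c3.png")
h=cv2.cvtColor(im,cv2.COLOR_BGR2HSV)
# fit board far (+x) long edge and plate far edge by subpixel column gradients
def edge(rows,cols,ch,z,sgn):
    P=[]
    for c in cols:
        g=np.diff(ch[rows[0]:rows[1],c].astype(float))*sgn; i=int(g.argmax())
        if 0<i<len(g)-1:
            d=(g[i-1]-g[i+1])/(2*(g[i-1]-2*g[i]+g[i+1])+1e-9)
        else: d=0
        P.append((c,rows[0]+i+.5+d))
    P=np.array(P); w=px2w("top",P,z); 
    k=np.polyfit(w[:,1],w[:,0],1); r=w[:,0]-np.polyval(k,w[:,1]); m=abs(r)<.0015; k=np.polyfit(w[m,1],w[m,0],1)
    print("yaw",-np.degrees(np.arctan(k[0])).round(2),"x at y=-.363",np.polyval(k,-.363).round(4),m.sum(),len(m))
sat=h[...,1]
edge((168,190),range(368,420),sat,.026,1)
edge((155,166),range(356,430),h[...,2],.006,1)
edge((225,242),range(356,430),h[...,2],.006,-1)
E
```

```text
yaw -3.3 x at y=-.363 0.5913 51 52
yaw -3.78 x at y=-.363 0.6231 70 74
yaw -3.72 x at y=-.363 0.3978 18 74
```

View pics/c3.png

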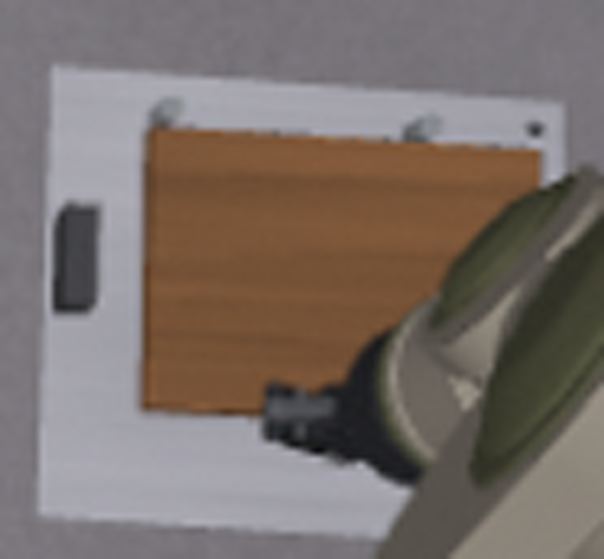

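The crop shows the board's upper edge at about row 130, touching both dowels at (165,110) and (425,128). The stop at (78,258) is still about 25 mm away. I'll back off and go round to the far end.

Request:
jog_arm(
  gripper=[-1, -1, -1, -1, -1, -1],
  translation=[
    [-0.03, 0, 0],
    [-0.06, 0, -0.05],
    [-0.06, 0, -0.13],
    [-0.06, 0, -0.14],
    [-0.06, 0, -0.14],
    [-0.06, 0, -0.14],
  ],
  turn=[
    [0, 0, 0],
    [0, 0, 0],
    [0, 0, 0],
    [0, 0, 0],
    [0, 0, 0],
    [0, 0, 0],
  ],
)

```text
t: 3.85
tcp_pos: [0.4215, -0.3829, 0.0973]
tool_rot: [0.001, 0.999, -0.035, 0.001]
wrist_force: [0.1, 0.6, -0.4]
opening: -0.0003
finger_force: 0.0
```

```bash
sed -i 's/JY=-4\./JY=-3.75/' h.py; python3 - <<'E'
from h import *
st(); board(); tgt(*J(4,-146),.10,-3.75)
E
```

```text
t 3.85 tcp [ 0.4215 -0.3829  0.0973] yaw -3.97 zax [ 0.002 -0.001 -1.   ] F [ 0.14  0.55 -0.43] M [-0.033 -0.005  0.009] op -0.0003 ff 0.0
board jig xy -0.5 -25.5 yaw rel 0.8 (199.2, 139.6)
shift [0.2086, 0.2392, -0.0069] turn [0.0004, -0.0012, -0.0046] rows>= 3.8
```

Request:
jog_arm(
  gripper=[-1, -1, -1, -1, -1, -1, -1, -1],
  translation=[
    [0.0695, 0.08, 0],
    [0.139, 0.16, 0],
    [0.2086, 0.239, 0],
    [0.2086, 0.239, 0],
    [0.2086, 0.239, 0.06],
    [0.2086, 0.239, 0.1],
    [0.2086, 0.239, 0.138],
    [0.2086, 0.239, 0.138],
  ],
  turn=[
    [0, 0, 0],
    [0, 0, 0],
    [0, 0, 0],
    [0, 0, 0],
    [0, 0, 0],
    [0, 0, 0],
    [0, 0, 0],
    [0, 0, 0],
  ],
)

```text
t: 4.57
tcp_pos: [0.5145, -0.507, 0.0217]
tool_rot: [-0.002, 0.999, -0.035, -0.003]
wrist_force: [-0.1, 1.0, -0.7]
opening: 0.0002
finger_force: 0.0
```

```bash
python3 - <<'E'
from h import *
st(); board(); tgt(*J(4,-118),.027,-3.75)
E
```

```text
t 4.57 tcp [ 0.5145 -0.507   0.0217] yaw -3.97 zax [-0.005  0.005 -1.   ] F [-0.1   0.96 -0.73] M [ 0.082  0.011 -0.002] op 0.0002 ff 0.0
board jig xy -1.2 -24.7 yaw rel 0.2 (199.0, 140.2)
shift [0.0037, -0.0535, -0.0059] turn [-0.0044, 0.0053, -0.0051] rows>= 0.6
```

Request:
jog_arm(
  gripper=[-1, -1, -1, -1, -1, -1, -1, -1],
  translation=[
    [0.003, -0.008, -0.008],
    [0.003, -0.018, -0.008],
    [0.003, -0.027, -0.008],
    [0.003, -0.036, -0.008],
    [0.003, -0.044, -0.008],
    [0.003, -0.05, -0.008],
    [0.003, -0.055, -0.008],
    [0.003, -0.06, -0.008],
  ],
  turn=[
    [0, 0, 0],
    [0, 0, 0],
    [0, 0, 0],
    [0, 0, 0],
    [0, 0, 0],
    [0, 0, 0],
    [0, 0, 0],
    [0, 0, 0],
  ],
)

```text
t: 5.28
tcp_pos: [0.5201, -0.4808, 0.0329]
tool_rot: [0.002, 0.999, -0.035, 0.001]
wrist_force: [-1.2, -6.9, 3.7]
opening: 0.0001
finger_force: 3.6
```

```bash
python3 - <<'E'
from h import *
st(); board(); tgt(*J(4,-115),.027,-3.75)
E
```

```text
t 5.28 tcp [ 0.5201 -0.4808  0.0329] yaw -4.03 zax [ 0.002 -0.003 -1.   ] F [-1.18 -6.89  3.68] M [-1.259  0.076  0.013] op 0.0001 ff 3.6
board jig xy -1.7 -3.7 yaw rel 0.5 (201.0, 140.4)
shift [-0.0029, -0.0039, 0.0116] turn [0.0032, -0.0027, -0.0058] rows>= 0.2
```

Request:
jog_arm(
  gripper=[-1, -1, -1, -1, -1, -1, -1, -1],
  translation=[
    [0, 0, 0.008],
    [0, -0.003, 0.01],
    [0, -0.006, 0.01],
    [0, -0.009, 0.01],
    [0, -0.012, 0.01],
    [0, -0.015, 0.01],
    [0, -0.018, 0.01],
    [0, -0.018, 0.01],
  ],
  turn=[
    [0, 0, 0],
    [0, 0, 0],
    [0, 0, 0],
    [0, 0, 0],
    [0, 0, 0],
    [0, 0, 0],
    [0, 0, 0],
    [0, 0, 0],
  ],
)

```text
t: 6.0
tcp_pos: [0.521, -0.4762, 0.0293]
tool_rot: [0.005, 0.999, -0.036, 0.003]
wrist_force: [0.2, -15.4, 7.4]
opening: -0.0
finger_force: 8.3
```

```bash
python3 - <<'E'
from h import *
st(); board()
E
```

```text
t 6.0 tcp [ 0.521  -0.4762  0.0293] yaw -4.14 zax [ 0.005 -0.01  -1.   ] F [  0.18 -15.44   7.35] M [-3.108e+00  1.020e-01  3.000e-03] op -0.0 ff 8.3
board jig xy -2.1 0.5 yaw rel 0.8 (199.2, 140.3)
```

Request:
jog_arm(
  gripper=[-1, -1, -1, -1, -1, -1, -1, -1],
  translation=[
    [0, 0.02, 0],
    [0, 0.03, -0.06],
    [0, 0.03, -0.13],
    [-0.08, 0, -0.14],
    [-0.15, -0.05, -0.14],
    [-0.216, -0.12, -0.14],
    [-0.216, -0.192, -0.14],
    [-0.216, -0.212, -0.14],
  ],
  turn=[
    [0, 0, 0],
    [0, 0, 0],
    [0, 0, 0],
    [0, 0, 0],
    [0, 0, 0],
    [0, 0, 0],
    [0, 0, 0],
    [0, 0, 0],
  ],
)

```text
t: 6.72
tcp_pos: [0.4167, -0.3503, 0.0965]
tool_rot: [-0.003, 0.999, -0.034, -0.002]
wrist_force: [-0.7, 1.3, 0.2]
opening: -0.0
finger_force: 0.0
```

```bash
python3 - <<'E'
from h import *
st(); board(); tgt(*J(-100,-3),.028,-3.75)
E
```

```text
t 6.72 tcp [ 0.4167 -0.3503  0.0965] yaw -3.89 zax [-0.004  0.006 -1.   ] F [-0.68  1.29  0.16] M [ 0.068 -0.021  0.037] op -0.0 ff 0.0
board jig xy -2.5 1.0 yaw rel 0.8 (198.0, 140.8)
shift [0.0088, 0.0191, 0.137] turn [-0.007, 0.0036, 0.0001] rows>= 1.7
```

Request:
jog_arm(
  gripper=[-1, -1, -1, -1, -1, -1, -1, -1],
  translation=[
    [-0.01, 0.019, 0.06],
    [-0.01, 0.019, 0.13],
    [-0.01, 0.019, 0.137],
    [-0.0, 0.019, 0.137],
    [0.02, 0.019, 0.137],
    [0.03, 0.019, 0.137],
    [0.04, 0.019, 0.137],
    [0.045, 0.019, 0.137],
  ],
  turn=[
    [0, 0, 0],
    [0, 0, 0],
    [0, 0, 0],
    [0, 0, 0],
    [0, 0, 0],
    [0, 0, 0],
    [0, 0, 0],
    [0, 0, 0],
  ],
)

```text
t: 7.43
tcp_pos: [0.4418, -0.3681, 0.0293]
tool_rot: [0.0, 0.999, -0.035, -0.0]
wrist_force: [-9.2, -0.2, 6.0]
opening: 0.0004
finger_force: 4.4
```

```bash
python3 - <<'E'
from h import *
st(); board()
E
```

```text
t 7.43 tcp [ 0.4418 -0.3681  0.0293] yaw -3.97 zax [-0.001 -0.    -1.   ] F [-9.18 -0.2   5.99] M [0.017 1.784 0.008] op 0.0004 ff 4.4
board jig xy -1.1 0.7 yaw rel 1.2 (198.1, 139.4)
```

Request:
jog_arm(
  gripper=[-1, -1, -1, -1, -1, -1],
  translation=[
    [0.005, 0, 0],
    [0.01, 0, 0],
    [0.014, 0, 0],
    [0.018, 0, 0],
    [0.018, 0, 0],
    [0.018, 0, 0],
  ],
  turn=[
    [0, 0, 0],
    [0, 0, 0],
    [0, 0, 0],
    [0, 0, 0],
    [0, 0, 0],
    [0, 0, 0],
  ],
)

```text
t: 7.98
tcp_pos: [0.4422, -0.3679, 0.0289]
tool_rot: [-0.002, 0.999, -0.037, -0.006]
wrist_force: [-24.7, 0.6, 18.1]
opening: -0.0002
finger_force: 12.2
```

```bash
python3 - <<'E'
from h import *
st(); board()
E
```

```text
t 7.98 tcp [ 0.4422 -0.3679  0.0289] yaw -4.24 zax [-0.012  0.005 -1.   ] F [-24.73   0.61  18.11] M [0.231 5.056 0.074] op -0.0002 ff 12.2
board jig xy -1.1 0.7 yaw rel 1.2 (198.1, 139.4)
```

Request:
jog_arm(
  gripper=[-1, -1, -1, -1, -1],
  translation=[
    [-0.03, 0, 0],
    [-0.06, 0, -0.06],
    [-0.06, 0, -0.14],
    [-0.06, 0, -0.2],
    [-0.06, 0.0, -0.2],
  ],
  turn=[
    [0, 0, 0],
    [0, 0, 0],
    [0, 0, 0],
    [0, 0, 0],
    [0, 0, 0],
  ],
)

```text
t: 8.45
tcp_pos: [0.4228, -0.3685, 0.1343]
tool_rot: [0.002, 0.999, -0.035, 0.004]
wrist_force: [0.6, -0.5, -0.6]
opening: -0.0001
finger_force: 0.0
```

```bash
python3 - <<'E'
from h import *
st(); board(); crop("top",345,150,438,236,6.5,"pics/c4.png")
im=manip.read_camera("top")[:,:,::-1]; h=cv2.cvtColor(im,cv2.COLOR_BGR2HSV)
m=(h[...,2]>140)&(h[...,1]<50)
for r in mask_rects("top",im,m,.041,600):
    if abs(r[2]-110)<8: print(r)
tgt(.472,-.107,.10,-8)
E
```

```text
t 8.45 tcp [ 0.4228 -0.3685  0.1343] yaw -4.03 zax [ 0.007 -0.005 -1.   ] F [ 0.6  -0.53 -0.6 ] M [-0.061 -0.064 -0.015] op -0.0001 ff 0.0
board jig xy -1.1 0.6 yaw rel 1.2 (198.1, 139.4)
shift [0.065, -0.525, 0.0576] turn [0.0011, -0.0025, 0.0896] rows>= 6.4
```

View pics/c4.png

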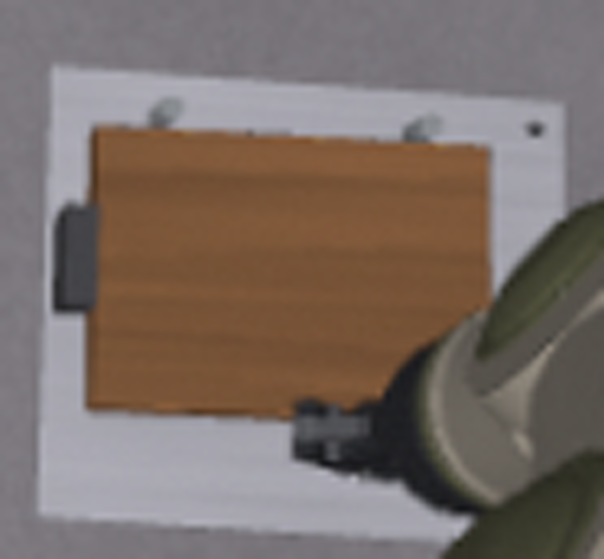

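The crop shows the board touching both dowels (165,112) and (425,130) and the stop (95,258), so it is home. Next is tin C at (0.472, -0.107).

Request:
jog_arm(
  gripper=[1, 1, 1, 1, 1, 1, 1, 1],
  translation=[
    [0.065, -0.525, 0],
    [0.065, -0.525, 0],
    [0.065, -0.525, 0],
    [0.065, -0.525, 0],
    [0.065, -0.525, 0],
    [0.065, -0.525, 0],
    [0.065, -0.525, 0],
    [0.065, -0.525, 0],
  ],
  turn=[
    [0, 0, 0.089],
    [0, 0, 0.089],
    [0, 0, 0.089],
    [0, 0, 0.089],
    [0, 0, 0.089],
    [0, 0, 0.089],
    [0, 0, 0.089],
    [0, 0, 0.089],
  ],
)

```text
t: 9.27
tcp_pos: [0.4718, -0.1021, 0.1268]
tool_rot: [-0.001, 0.998, -0.066, -0.001]
wrist_force: [1.0, -0.9, -0.8]
opening: 0.0852
finger_force: 0.0
```

```bash
cat >> h.py <<'E'
def tins():
    im=manip.read_camera("top")[:,:,::-1]; h=cv2.cvtColor(im,cv2.COLOR_BGR2HSV)
    m=(h[...,2]>140)&(h[...,1]<50)
    for r in mask_rects("top",im,m,.041,200):
        if 60<r[2]<125 and 30<r[3]<70: print(r)
E
python3 - <<'E'
from h import *
st(); tins(); tgt(.472,-.107,.022,-8)
E
```

```text
t 9.27 tcp [ 0.4718 -0.1021  0.1268] yaw -7.58 zax [-0.002  0.002 -1.   ] F [ 0.96 -0.91 -0.77] M [ 0.001  0.012 -0.024] op 0.0852 ff 0.0
(485.5, 108.5, 110.3, 45.0, 3.4, array([241., 203.]))
(619.6, 103.3, 112.1, 45.6, 5.2, array([243., 162.]))
shift [0.0022, 0.0046, 0.2101] turn [-0.0003, 0.0025, 0.0062] rows>= 2.5
```

Request:
jog_arm(
  gripper=[1, 1, 1, 1, 1, -1, -1, -1],
  translation=[
    [0.002, 0.005, 0.05],
    [0.002, 0.005, 0.12],
    [0.002, 0.005, 0.18],
    [0.002, 0.005, 0.2],
    [0.002, 0.005, 0.205],
    [0.002, 0.005, 0.205],
    [0.002, 0.005, 0.205],
    [0.002, 0.005, 0.205],
  ],
  turn=[
    [0, 0, 0],
    [0, 0, 0],
    [0, 0, 0],
    [0, 0, 0],
    [0, 0, 0],
    [0, 0, 0],
    [0, 0, 0],
    [0, 0, 0],
  ],
  force=80,
)

```text
t: 9.98
tcp_pos: [0.4726, -0.1101, 0.0268]
tool_rot: [0.0, 0.998, -0.07, 0.001]
wrist_force: [-0.5, 0.1, 1.0]
opening: 0.0518
finger_force: 0.0
```

```bash
python3 - <<'E'
from h import *
st()
E
```

```text
t 9.98 tcp [ 0.4726 -0.1101  0.0268] yaw -8.03 zax [ 0.002 -0.    -1.   ] F [-0.47  0.06  0.96] M [ 0.056 -0.05   0.049] op 0.0518 ff 0.0
```

Request:
jog_arm(
  gripper=[-1, -1, -1, -1, -1, -1, -1, -1],
  translation=[
    [0, 0, 0.006],
    [0, 0, 0.006],
    [0, 0, 0.006],
    [0, 0, 0.006],
    [0, 0, -0.03],
    [0, 0, -0.1],
    [0, 0, -0.15],
    [0, 0, -0.18],
  ],
  turn=[
    [0, 0, 0],
    [0, 0, 0],
    [0, 0, 0],
    [0, 0, 0],
    [0, 0, 0],
    [0, 0, 0],
    [0, 0, 0],
    [0, 0, 0],
  ],
)

```text
t: 10.65
tcp_pos: [0.4724, -0.1097, 0.1186]
tool_rot: [-0.0, 0.998, -0.07, 0.001]
wrist_force: [0.4, -0.8, -4.0]
opening: 0.0426
finger_force: 84.7
```

Request:
jog_arm(
  gripper=[-1, -1, -1],
  translation=[
    [0, 0, 0],
    [0, 0, 0],
    [0, 0, 0],
  ],
  turn=[
    [0, 0, 0],
    [0, 0, 0],
    [0, 0, 0],
  ],
)

```text
t: 10.9
tcp_pos: [0.4717, -0.1093, 0.1151]
tool_rot: [-0.0, 0.998, -0.07, -0.0]
wrist_force: [-0.6, -0.1, -4.8]
opening: 0.0429
finger_force: 84.8
```

```bash
python3 - <<'E'
from h import *
st()
E
```

```text
t 10.9 tcp [ 0.4717 -0.1093  0.1151] yaw -7.98 zax [-0.  0. -1.] F [-0.58 -0.14 -4.81] M [ 0.014  0.078 -0.001] op 0.0429 ff 84.8
```

Request:
jog_arm(
  gripper=[-1, -1, -1, -1, -1, -1, -1, -1],
  translation=[
    [0, 0, 0],
    [0, 0, 0],
    [0, 0, 0],
    [0, 0, 0],
    [0, 0, 0],
    [0, 0, 0],
    [0, 0, 0],
    [0, 0, 0],
  ],
  turn=[
    [0, 0.15, 0],
    [0, 0.3, 0],
    [0, 0.45, 0],
    [0, 0.6, 0],
    [0, 0.65, 0],
    [0, 0.65, 0],
    [0, 0.65, 0],
    [0, 0.65, 0],
  ],
)

```text
t: 11.57
tcp_pos: [0.502, -0.1233, 0.2059]
tool_rot: [0.006, 0.98, -0.067, 0.189]
wrist_force: [0.3, 1.0, -4.9]
opening: 0.0425
finger_force: 84.6
```

```bash
python3 -c "
from h import *
st()"
```

```text
t 11.57 tcp [ 0.502  -0.1233  0.2059] yaw -7.96 zax [ 0.37  -0.038 -0.928] F [ 0.31  1.04 -4.92] M [0.061 0.63  0.023] op 0.0425 ff 84.6
```

Request:
jog_arm(
  gripper=[-1, -1, -1, -1, -1, -1, -1, -1],
  translation=[
    [0, 0, 0],
    [0, 0, 0],
    [0, 0, 0],
    [0, 0, 0],
    [0, 0, 0],
    [0, 0, 0],
    [0, 0, 0],
    [0, 0, 0],
  ],
  turn=[
    [0, -0.15, 0],
    [0, -0.3, 0],
    [0, -0.45, 0],
    [0, -0.6, 0],
    [0, -0.65, 0],
    [0, -0.65, 0],
    [0, -0.65, 0],
    [0, -0.65, 0],
  ],
)

```text
t: 12.23
tcp_pos: [0.5025, -0.1229, 0.2051]
tool_rot: [-0.01, 0.996, -0.066, -0.064]
wrist_force: [0.4, 0.8, -5.3]
opening: 0.043
finger_force: 84.5
```

```bash
python3 -c "
from h import *
st()
for i in range(4): manip.read_camera('side'); print(np.round(manip.get_obs()['wrist_torque'],3))"
```

```text
t 12.23 tcp [ 0.5025 -0.1229  0.2051] yaw -7.54 zax [-0.126  0.029 -0.992] F [ 0.4   0.81 -5.26] M [-0.09  -0.31  -0.049] op 0.043 ff 84.5
[-0.03  -0.287  0.01 ]
[-0.082 -0.308  0.026]
[-0.029 -0.294  0.04 ]
[-0.089 -0.357  0.017]
```

Request:
jog_arm(
  gripper=[-1, -1, -1, -1, -1, -1, -1, -1],
  translation=[
    [0, 0, 0],
    [0, 0, 0],
    [0, 0, 0],
    [0, 0, 0],
    [0, 0, 0],
    [0, 0, 0],
    [0, 0, 0],
    [0, 0, 0],
  ],
  turn=[
    [0, -0.15, 0],
    [0, -0.3, 0],
    [0, -0.45, 0],
    [0, -0.6, 0],
    [0, -0.65, 0],
    [0, -0.65, 0],
    [0, -0.65, 0],
    [0, -0.65, 0],
  ],
)

```text
t: 13.1
tcp_pos: [0.5023, -0.1233, 0.2074]
tool_rot: [-0.028, 0.948, -0.062, -0.311]
wrist_force: [-0.1, -0.2, -4.0]
opening: 0.043
finger_force: 84.6
```

Request:
jog_arm(
  gripper=[-1, -1, -1, -1, -1, -1, -1, -1],
  translation=[
    [0, 0, 0],
    [0, 0, 0],
    [0, 0, 0],
    [0, 0, 0],
    [0, 0, 0],
    [0, 0, 0],
    [0, 0, 0],
    [0, 0, 0],
  ],
  turn=[
    [0, 0.15, 0],
    [0, 0.3, 0],
    [0, 0.45, 0],
    [0, 0.6, 0],
    [0, 0.65, 0],
    [0, 0.65, 0],
    [0, 0.65, 0],
    [0, 0.65, 0],
  ],
)

```text
t: 13.77
tcp_pos: [0.5033, -0.1227, 0.2074]
tool_rot: [-0.011, 0.996, -0.066, -0.063]
wrist_force: [0.4, 0.7, -4.1]
opening: 0.0428
finger_force: 84.6
```

```bash
python3 -c "
from h import *
st()
for i in range(4): manip.read_camera('side'); print(np.round(manip.get_obs()['wrist_torque'],3))
tins()"
```

```text
t 13.77 tcp [ 0.5033 -0.1227  0.2074] yaw -7.5 zax [-0.124  0.031 -0.992] F [ 0.42  0.74 -4.13] M [-0.045 -0.177 -0.004] op 0.0428 ff 84.6
[-0.056 -0.185 -0.03 ]
[-0.013 -0.138 -0.059]
[-0.086 -0.161  0.023]
[-0.075 -0.177  0.022]
(621.0, 103.7, 109.2, 46.4, 5.5, array([242., 160.]))
```

```bash
python3 -c "
from h import *
tgt(.62,-.10,.2,0)
print(np.round(manip.get_obs()['q'],2))
crop('side',0,0,512,384,1.5,'pics/s1.png')"
```

```text
shift [0.2252, -0.0765, -0.0152] turn [-0.0272, 0.1627, -0.1682] rows>= 2.9
[-0.41  0.58  0.83  2.06 -0.53  0.88 -0.95]
```

View pics/s1.png

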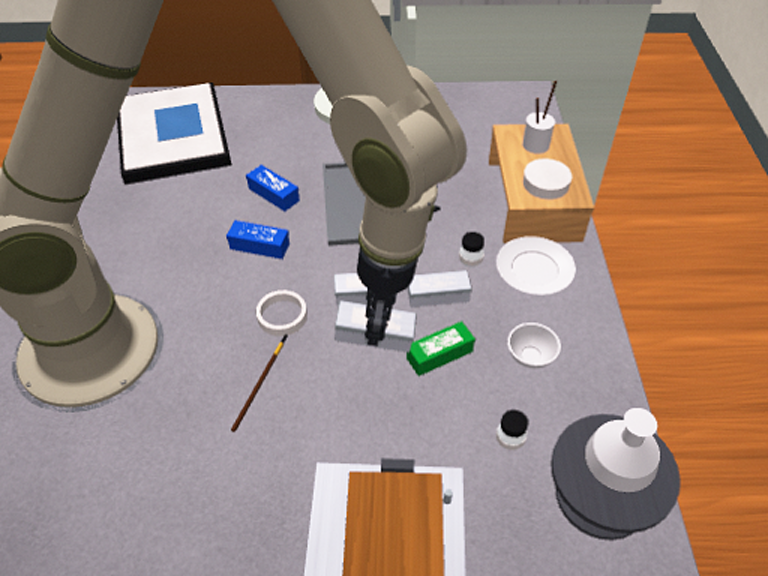

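The side view shows the held tin at (375,320), with the other two still in place at (350,285) and (440,285), and the green one untouched. The near-level torque readings differ by 0.14 N m after the two tilts, which suggests the cake is loose. I'll repeat the test farther out, where the tilt isn't limited.

Request:
jog_arm(
  gripper=[-1, -1, -1, -1, -1, -1],
  translation=[
    [0.225, -0.0765, -0.015],
    [0.225, -0.0765, -0.015],
    [0.225, -0.0765, -0.015],
    [0.225, -0.0765, -0.015],
    [0.225, -0.0765, -0.015],
    [0.225, -0.0765, -0.015],
  ],
  turn=[
    [-0.027, 0.163, -0.168],
    [-0.027, 0.163, -0.168],
    [-0.027, 0.163, -0.168],
    [-0.027, 0.163, -0.168],
    [-0.027, 0.163, -0.168],
    [-0.027, 0.163, -0.168],
  ],
)

```text
t: 14.57
tcp_pos: [0.619, -0.1002, 0.1998]
tool_rot: [-0.0, 1.0, -0.0, -0.0]
wrist_force: [-0.7, -0.1, -5.0]
opening: 0.0428
finger_force: 84.5
```

```bash
cat >> h.py <<'E'
def tq(n=5):
    M=[]
    for i in range(n): manip.read_camera('side'); M.append(manip.get_obs()['wrist_torque'])
    o=manip.get_obs();q=o["tool_rot"]; r=R.from_quat([q[1],q[2],q[3],q[0]]).as_matrix()
    print("My along tin-y",(-np.array(M)@r[:,1]).mean().round(3),"tilt",np.degrees(np.arcsin(-r[2,0])).round(2),"roll",r[2,1].round(3),"tcp",np.round(o["tcp_pos"],3),"op",round(o["opening"],4),"q",np.round(o["q"],2))
E
python3 -c "
from h import *
tq(); tgt(.62,-.10,.2,0,25)"
```

```text
My along tin-y 0.115 tilt -0.06 roll -0.001 tcp [ 0.619 -0.1    0.201] op 0.0428 q [-0.4   0.64  0.75  1.91 -0.59  0.83 -0.9 ]
shift [0.0022, -0.0004, 0.0012] turn [-0.0008, 0.5543, -0.0019] rows>= 3.5
```

Request:
jog_arm(
  gripper=[-1, -1, -1, -1, -1, -1, -1, -1],
  translation=[
    [0, 0, 0],
    [0, 0, 0],
    [0, 0, 0],
    [0, 0, 0],
    [0, 0, 0],
    [0, 0, 0],
    [0, 0, 0],
    [0, 0, 0],
  ],
  turn=[
    [0, 0.15, 0],
    [0, 0.3, 0],
    [0, 0.45, 0],
    [0, 0.55, 0],
    [0, 0.55, 0],
    [0, 0.55, 0],
    [0, 0.55, 0],
    [0, 0.55, 0],
  ],
)

```text
t: 15.48
tcp_pos: [0.6201, -0.1008, 0.2008]
tool_rot: [-0.0, 0.977, -0.001, 0.215]
wrist_force: [0.6, 0.4, -5.4]
opening: 0.0425
finger_force: 84.6
```

```bash
python3 -c "
from h import *
tq(); tgt(.62,-.10,.2,0,0)"
```

```text
My along tin-y 0.771 tilt -24.8 roll -0.0 tcp [ 0.62  -0.099  0.2  ] op 0.0426 q [-0.05  0.45  0.19  2.19 -1.01  0.15 -0.49]
shift [-0.0003, 0.0015, 0.0003] turn [-0.0005, -0.551, 0.0009] rows>= 3.5
```

Request:
jog_arm(
  gripper=[-1, -1, -1, -1, -1, -1, -1],
  translation=[
    [0, 0, 0],
    [0, 0, 0],
    [0, 0, 0],
    [0, 0, 0],
    [0, 0, 0],
    [0, 0, 0],
    [0, 0, 0],
  ],
  turn=[
    [0, -0.15, 0],
    [0, -0.3, 0],
    [0, -0.45, 0],
    [0, -0.55, 0],
    [0, -0.55, 0],
    [0, -0.55, 0],
    [0, -0.55, 0],
  ],
)

```text
t: 16.32
tcp_pos: [0.6201, -0.099, 0.1997]
tool_rot: [0.0, 1.0, 0.001, 0.001]
wrist_force: [-0.8, -0.2, -5.2]
opening: 0.043
finger_force: 84.7
```

```bash
python3 -c "
from h import *
tq()"
```

```text
My along tin-y -0.057 tilt -0.14 roll -0.002 tcp [ 0.619 -0.1    0.201] op 0.043 q [-0.4   0.64  0.75  1.91 -0.59  0.83 -0.9 ]
```

Request:
jog_arm(
  gripper=[-1, -1, -1, -1, -1, -1, -1, -1],
  translation=[
    [0, 0, 0],
    [0, 0, 0],
    [0, 0, 0],
    [0, 0, 0],
    [0, 0, 0],
    [0, 0, 0],
    [0, 0, 0],
    [0, 0, 0],
  ],
  turn=[
    [0, -0.15, 0],
    [0, -0.3, 0],
    [0, -0.45, 0],
    [0, -0.55, 0],
    [0, -0.55, 0],
    [0, -0.55, 0],
    [0, -0.55, 0],
    [0, -0.55, 0],
  ],
)

```text
t: 17.23
tcp_pos: [0.6188, -0.1004, 0.2013]
tool_rot: [-0.001, 0.977, -0.001, -0.212]
wrist_force: [-0.9, 0.1, -4.4]
opening: 0.0426
finger_force: 84.9
```

```bash
python3 -c "
from h import *
tq()"
```

```text
My along tin-y -0.777 tilt 24.6 roll -0.001 tcp [ 0.619 -0.1    0.201] op 0.0428 q [-0.36  0.84  0.78  1.61 -0.42  1.34 -1.03]
```

Request:
jog_arm(
  gripper=[-1, -1, -1, -1, -1, -1, -1],
  translation=[
    [0, 0, 0],
    [0, 0, 0],
    [0, 0, 0],
    [0, 0, 0],
    [0, 0, 0],
    [0, 0, 0],
    [0, 0, 0],
  ],
  turn=[
    [0, 0.15, 0],
    [0, 0.3, 0],
    [0, 0.45, 0],
    [0, 0.55, 0],
    [0, 0.55, 0],
    [0, 0.55, 0],
    [0, 0.55, 0],
  ],
)

```text
t: 18.07
tcp_pos: [0.6201, -0.0994, 0.2008]
tool_rot: [-0.001, 1.0, 0.0, 0.0]
wrist_force: [0.6, -0.2, -4.0]
opening: 0.0429
finger_force: 84.8
```

```bash
python3 -c "
from h import *
tq(); tins()"
```

```text
My along tin-y 0.101 tilt -0.0 roll -0.0 tcp [ 0.62 -0.1   0.2 ] op 0.0428 q [-0.4   0.65  0.75  1.9  -0.59  0.83 -0.9 ]
```

Tin C is loose: the level torques alternate 0.115, -0.057 and 0.101. It goes to the tray.

```bash
python3 -c "
from h import *
tgt(.4813,.4145,.12,4.4)"
```

```text
shift [-0.2773, -1.0288, 0.16] turn [-0.0001, -0.0003, -0.0979] rows>= 12.9
```

Request:
jog_arm(
  gripper=[-1, -1, -1, -1, -1, -1, -1, -1],
  translation=[
    [-0.15, -0.55, 0],
    [-0.15, -0.55, 0],
    [-0.15, -0.55, 0],
    [-0.15, -0.55, 0],
    [-0.15, -0.55, 0],
    [-0.15, -0.55, 0],
    [-0.15, -0.55, 0],
    [-0.15, -0.55, 0],
  ],
  turn=[
    [0, 0, -0.05],
    [0, 0, -0.05],
    [0, 0, -0.05],
    [0, 0, -0.05],
    [0, 0, -0.05],
    [0, 0, -0.05],
    [0, 0, -0.05],
    [0, 0, -0.05],
  ],
)

```text
t: 19.03
tcp_pos: [0.5422, 0.1842, 0.1992]
tool_rot: [-0.002, 1.0, 0.025, -0.001]
wrist_force: [0.1, 0.9, -4.7]
opening: 0.0425
finger_force: 84.9
```

```bash
python3 -c "
from h import *
st(); tgt(.4813,.4145,.12,4.4)"
```

```text
t 19.03 tcp [0.5422 0.1842 0.1992] yaw 2.83 zax [-0.003  0.004 -1.   ] F [ 0.1   0.94 -4.71] M [0.019 0.122 0.004] op 0.0425 ff 84.9
shift [-0.0985, -0.4656, 0.1604] turn [-0.0047, 0.0029, -0.0349] rows>= 6.0
```

Request:
jog_arm(
  gripper=[-1, -1, -1, -1, -1, -1, -1, -1],
  translation=[
    [-0.0985, -0.465, 0.1],
    [-0.0985, -0.465, 0.16],
    [-0.0985, -0.465, 0.16],
    [-0.0985, -0.465, 0.16],
    [-0.0985, -0.465, 0.16],
    [-0.0985, -0.465, 0.16],
    [-0.0985, -0.465, 0.16],
    [-0.0985, -0.465, 0.16],
  ],
  turn=[
    [0, 0, -0.03],
    [0, 0, -0.03],
    [0, 0, -0.03],
    [0, 0, -0.03],
    [0, 0, -0.03],
    [0, 0, -0.03],
    [0, 0, -0.03],
    [0, 0, -0.03],
  ],
)

```text
t: 19.7
tcp_pos: [0.4848, 0.4086, 0.1187]
tool_rot: [0.0, 0.999, 0.034, -0.0]
wrist_force: [-0.1, -1.6, -4.4]
opening: 0.0427
finger_force: 85.0
```

```bash
python3 -c "
from h import *
st(); tgt(.4813,.4145,.03,4.4); tins()
crop('side',0,0,512,384,1.5,'pics/s2.png')"
```

```text
t 19.7 tcp [0.4848 0.4086 0.1187] yaw 3.92 zax [-0.001 -0.001 -1.   ] F [-0.1  -1.64 -4.42] M [-0.07   0.032 -0.007] op 0.0427 ff 85.0
shift [-0.006, -0.0123, 0.1774] turn [0.0007, 0.0009, -0.0107] rows>= 2.1
(484.6, 108.5, 111.8, 45.5, 2.7, array([241., 204.]))
(513.9, 705.5, 113.9, 65.0, -30.7, array([ 58., 198.]))
(619.5, 103.3, 112.1, 45.8, 5.1, array([243., 161.]))
```

View pics/s2.png

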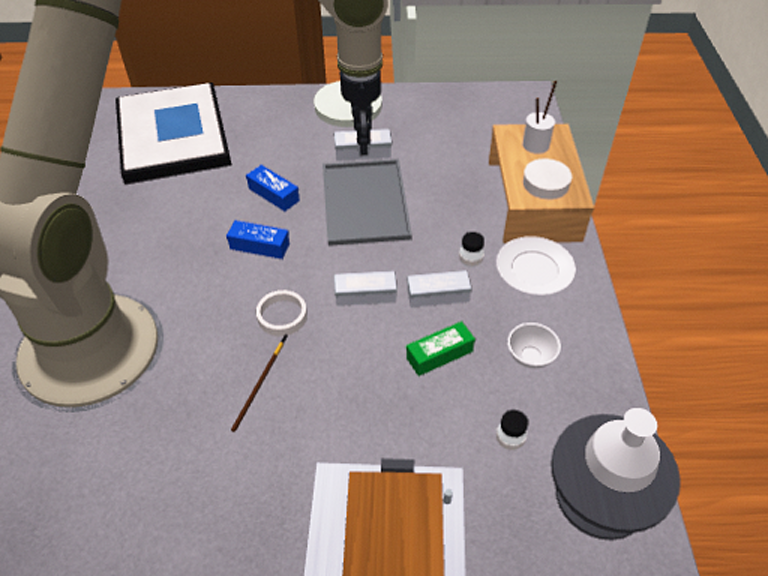

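The side view shows the tin held level above the tray's far end at (362,145). Tins A and B are undisturbed. I'll lower it.

Request:
jog_arm(
  gripper=[-1, -1, -1, -1, -1, -1, -1],
  translation=[
    [-0.005, -0.01, 0.05],
    [-0.005, -0.01, 0.11],
    [-0.005, -0.01, 0.15],
    [-0.005, -0.01, 0.168],
    [-0.005, -0.01, 0.176],
    [-0.005, -0.01, 0.176],
    [-0.005, -0.01, 0.176],
  ],
  turn=[
    [0, 0, -0.01],
    [0, 0, -0.01],
    [0, 0, -0.01],
    [0, 0, -0.01],
    [0, 0, -0.01],
    [0, 0, -0.01],
    [0, 0, -0.01],
  ],
)

```text
t: 20.38
tcp_pos: [0.485, 0.4101, 0.0338]
tool_rot: [-0.001, 0.999, 0.034, 0.001]
wrist_force: [-0.3, -0.1, -3.8]
opening: 0.0429
finger_force: 84.9
```

```bash
python3 -c "
from h import *
st()"
```

```text
t 20.38 tcp [0.485  0.4101 0.0338] yaw 3.95 zax [ 0.003  0.001 -1.   ] F [-0.35 -0.1  -3.81] M [-0.03   0.115 -0.011] op 0.0429 ff 84.9
```

Request:
jog_arm(
  gripper=[-1, -1, -1, -1, -1],
  translation=[
    [0, 0, 0.003],
    [0, 0, 0.006],
    [0, 0, 0.009],
    [0, 0, 0.011],
    [0, 0, 0.011],
  ],
  turn=[
    [0, 0, 0],
    [0, 0, 0],
    [0, 0, 0],
    [0, 0, 0],
    [0, 0, 0],
  ],
)

```text
t: 20.8
tcp_pos: [0.4843, 0.4109, 0.0297]
tool_rot: [-0.002, 0.999, 0.035, 0.001]
wrist_force: [-6.0, -1.9, 19.4]
opening: 0.0428
finger_force: 87.9
```

```bash
python3 -c "
from h import *
st()"
```

```text
t 20.8 tcp [0.4843 0.4109 0.0297] yaw 4.03 zax [ 0.002  0.003 -1.   ] F [-5.97 -1.94 19.45] M [-0.736  1.128  0.012] op 0.0428 ff 87.9
```

Contact. Release and go up.

Request:
jog_arm(
  gripper=[0.3, 0.3, 0.3, 0.3, 0.3, 0.3, 0.3, 0.3],
  translation=[
    [0, 0, -0.004],
    [0, 0, -0.004],
    [0, 0, -0.004],
    [0, 0, -0.03],
    [0, 0, -0.08],
    [0, 0, -0.14],
    [0, 0, -0.2],
    [0, 0, -0.22],
  ],
  turn=[
    [0, 0, 0],
    [0, 0, 0],
    [0, 0, 0],
    [0, 0, 0],
    [0, 0, 0],
    [0, 0, 0],
    [0, 0, 0],
    [0, 0, 0],
  ],
)

```text
t: 21.47
tcp_pos: [0.4854, 0.4107, 0.1417]
tool_rot: [-0.002, 0.999, 0.035, 0.003]
wrist_force: [0.2, 0.1, 0.6]
opening: 0.0554
finger_force: 0.0
```

```bash
python3 -c "
from h import *
st(); tins(); tgt(.485,.1085,.14,3.4)"
```

```text
t 21.47 tcp [0.4854 0.4107 0.1417] yaw 3.98 zax [ 0.005  0.003 -1.   ] F [0.21 0.08 0.63] M [ 0.011  0.003 -0.036] op 0.0554 ff 0.0
(461.4, 411.8, 65.7, 41.7, 2.1, array([144., 212.]))
(484.6, 108.5, 111.8, 45.6, 2.8, array([241., 204.]))
(516.3, 711.8, 108.1, 57.7, -27.0, array([ 56., 197.]))
(619.6, 103.3, 112.1, 45.6, 5.2, array([243., 162.]))
shift [-0.0432, 0.6037, 0.0013] turn [-0.005, -0.0075, 0.0133] rows>= 7.3
```

Tin C is in the tray, partly hidden by the hand. Next is tin B.

Request:
jog_arm(
  gripper=[1, 1, 1, 1, 1, 1, 1, 1],
  translation=[
    [-0.043, 0.604, 0],
    [-0.043, 0.604, 0],
    [-0.043, 0.604, 0],
    [-0.043, 0.604, 0],
    [-0.043, 0.604, 0],
    [-0.043, 0.604, 0],
    [-0.043, 0.604, 0],
    [-0.043, 0.604, 0],
  ],
  turn=[
    [-0.005, -0.0075, 0.013],
    [-0.005, -0.0075, 0.013],
    [-0.005, -0.0075, 0.013],
    [-0.005, -0.0075, 0.013],
    [-0.005, -0.0075, 0.013],
    [-0.005, -0.0075, 0.013],
    [-0.005, -0.0075, 0.013],
    [-0.005, -0.0075, 0.013],
  ],
)

```text
t: 22.18
tcp_pos: [0.4829, 0.1012, 0.1376]
tool_rot: [0.003, 1.0, 0.027, -0.002]
wrist_force: [-0.5, -0.8, -0.5]
opening: 0.0851
finger_force: 0.0
```

```bash
python3 -c "
from h import *
st(); tins(); tgt(.4855,.1085,.022,3.4)"
```

```text
t 22.18 tcp [0.4829 0.1012 0.1376] yaw 3.04 zax [-0.004 -0.006 -1.   ] F [-0.48 -0.82 -0.53] M [-0.02 -0.   -0.01] op 0.0851 ff 0.0
(484.7, 413.1, 110.7, 44.1, 4.5, array([143., 202.]))
shift [0.0063, -0.0145, 0.2311] turn [0.0063, 0.005, -0.0091] rows>= 2.8
```

Request:
jog_arm(
  gripper=[1, 1, 1, 1, 1, 1, 1],
  translation=[
    [0.003, -0.002, 0.0],
    [0.003, -0.002, 0.05],
    [0.003, -0.002, 0.12],
    [0.003, -0.002, 0.18],
    [0.003, -0.002, 0.22],
    [0.003, -0.002, 0.231],
    [0.003, -0.002, 0.231],
  ],
  turn=[
    [0.004, 0.003, -0.004],
    [0.004, 0.003, -0.004],
    [0.004, 0.003, -0.004],
    [0.004, 0.003, -0.004],
    [0.004, 0.003, -0.004],
    [0.004, 0.003, -0.004],
    [0.004, 0.003, -0.004],
  ],
)

```text
t: 22.82
tcp_pos: [0.4839, 0.1094, 0.0201]
tool_rot: [-0.0, 0.999, 0.032, -0.002]
wrist_force: [-0.1, 0.2, 0.1]
opening: 0.0855
finger_force: 0.0
```

```bash
python3 -c "
from h import *
st(); tgt(.4855,.1085,.023,3.4)"
```

```text
t 22.82 tcp [0.4839 0.1094 0.0201] yaw 3.67 zax [-0.005  0.    -1.   ] F [-0.11  0.21  0.15] M [-0.018 -0.031 -0.04 ] op 0.0855 ff 0.0
shift [0.0031, 0.0019, -0.0058] turn [-0.0005, 0.006, 0.0061] rows>= 0.1
```

Request:
jog_arm(
  gripper=[-1, -1, -1, -1, -1, -1, -1, -1],
  translation=[
    [0.002, 0, -0.005],
    [0.002, 0, -0.005],
    [0.002, 0, -0.005],
    [0.002, 0, -0.005],
    [0.002, 0, -0.005],
    [0.002, 0, -0.005],
    [0.002, 0, -0.005],
    [0.002, 0, -0.005],
  ],
  turn=[
    [0, 0.004, 0],
    [0, 0.004, 0],
    [0, 0.004, 0],
    [0, 0.004, 0],
    [0, 0.004, 0],
    [0, 0.004, 0],
    [0, 0.004, 0],
    [0, 0.004, 0],
  ],
  force=80,
)

```text
t: 23.48
tcp_pos: [0.4862, 0.1085, 0.0255]
tool_rot: [-0.0, 1.0, 0.031, 0.002]
wrist_force: [-1.4, -1.2, 13.7]
opening: 0.0428
finger_force: 81.2
```

```bash
python3 -c "
from h import *
st(); tgt(.62,-.03,.2,0)"
```

```text
t 23.48 tcp [0.4862 0.1085 0.0255] yaw 3.59 zax [ 0.004  0.001 -1.   ] F [-1.45 -1.19 13.72] M [-0.295  0.284 -0.132] op 0.0428 ff 81.2
shift [0.2511, 0.2931, -0.3482] turn [-0.0006, -0.0048, 0.0797] rows>= 6.2
```

Request:
jog_arm(
  gripper=[-1, -1, -1, -1, -1, -1, -1, -1],
  translation=[
    [0, 0, -0.08],
    [0, 0, -0.16],
    [0.03, 0.03, -0.22],
    [0.08, 0.1, -0.28],
    [0.15, 0.17, -0.34],
    [0.2, 0.23, -0.348],
    [0.25, 0.29, -0.348],
    [0.251, 0.293, -0.348],
  ],
  turn=[
    [0, 0, 0],
    [0, 0, 0],
    [0, 0, 0.08],
    [0, 0, 0.08],
    [0, 0, 0.08],
    [0, 0, 0.08],
    [0, 0, 0.08],
    [0, 0, 0.08],
  ],
)

```text
t: 24.15
tcp_pos: [0.6228, -0.0333, 0.2005]
tool_rot: [0.001, 1.0, -0.0, 0.003]
wrist_force: [1.6, 0.7, -3.9]
opening: 0.0428
finger_force: 85.1
```

Request:
jog_arm(
  gripper=[-1, -1, -1, -1, -1, -1, -1, -1],
  translation=[
    [0, 0, 0],
    [0, 0, 0],
    [0, 0, 0],
    [0, 0, 0],
    [0, 0, 0],
    [0, 0, 0],
    [0, 0, 0],
    [0, 0, 0],
  ],
  turn=[
    [0, 0.15, 0],
    [0, 0.3, 0],
    [0, 0.45, 0],
    [0, 0.55, 0],
    [0, 0.55, 0],
    [0, 0.55, 0],
    [0, 0.55, 0],
    [0, 0.55, 0],
  ],
)

```text
t: 24.82
tcp_pos: [0.6206, -0.0307, 0.1985]
tool_rot: [0.001, 0.977, -0.0, 0.215]
wrist_force: [0.3, -0.1, -5.9]
opening: 0.0424
finger_force: 85.7
```

```bash
python3 -c "
from h import *
tq(); tgt(.62,-.03,.2,0)"
```

```text
My along tin-y 0.904 tilt -24.8 roll 0.001 tcp [ 0.62  -0.029  0.198] op 0.0427 q [-0.24  0.45  0.25  2.21 -1.02  0.11 -0.61]
shift [0.0015, 0.0011, -0.0041] turn [0.001, -0.5511, 0.0018] rows>= 3.5
```

Request:
jog_arm(
  gripper=[-1, -1, -1, -1, -1, -1, -1],
  translation=[
    [0, 0, 0],
    [0, 0, 0],
    [0, 0, 0],
    [0, 0, 0],
    [0, 0, 0],
    [0, 0, 0],
    [0, 0, 0],
  ],
  turn=[
    [0, -0.15, 0],
    [0, -0.3, 0],
    [0, -0.45, 0],
    [0, -0.55, 0],
    [0, -0.55, 0],
    [0, -0.55, 0],
    [0, -0.55, 0],
  ],
)

```text
t: 25.65
tcp_pos: [0.6203, -0.0292, 0.1973]
tool_rot: [0.001, 1.0, 0.001, 0.001]
wrist_force: [-0.3, -0.2, -5.4]
opening: 0.043
finger_force: 85.5
```

```bash
python3 -c "
from h import *
tq()"
```

```text
My along tin-y 0.051 tilt -0.12 roll -0.001 tcp [ 0.619 -0.03   0.198] op 0.0431 q [-0.55  0.65  0.8   1.93 -0.64  0.83 -0.97]
```

Request:
jog_arm(
  gripper=[-1, -1, -1, -1, -1, -1, -1, -1],
  translation=[
    [0, 0, 0],
    [0, 0, 0],
    [0, 0, 0],
    [0, 0, 0],
    [0, 0, 0],
    [0, 0, 0],
    [0, 0, 0],
    [0, 0, 0],
  ],
  turn=[
    [0, -0.15, 0],
    [0, -0.3, 0],
    [0, -0.45, 0],
    [0, -0.55, 0],
    [0, -0.55, 0],
    [0, -0.55, 0],
    [0, -0.55, 0],
    [0, -0.55, 0],
  ],
)

```text
t: 26.57
tcp_pos: [0.6192, -0.0302, 0.1989]
tool_rot: [-0.0, 0.977, -0.0, -0.212]
wrist_force: [-0.1, -0.4, -5.1]
opening: 0.0428
finger_force: 85.5
```

```bash
python3 -c "
from h import *
tq()"
```

```text
My along tin-y -0.829 tilt 24.62 roll -0.0 tcp [ 0.62  -0.03   0.199] op 0.0425 q [-0.47  0.84  0.81  1.63 -0.47  1.36 -1.09]
```

Request:
jog_arm(
  gripper=[-1, -1, -1, -1, -1, -1, -1],
  translation=[
    [0, 0, 0],
    [0, 0, 0],
    [0, 0, 0],
    [0, 0, 0],
    [0, 0, 0],
    [0, 0, 0],
    [0, 0, 0],
  ],
  turn=[
    [0, 0.15, 0],
    [0, 0.3, 0],
    [0, 0.45, 0],
    [0, 0.55, 0],
    [0, 0.55, 0],
    [0, 0.55, 0],
    [0, 0.55, 0],
  ],
)

```text
t: 27.4
tcp_pos: [0.6203, -0.0293, 0.1984]
tool_rot: [-0.0, 1.0, 0.001, -0.0]
wrist_force: [-0.1, 0.2, -4.9]
opening: 0.0428
finger_force: 85.7
```

```bash
python3 -c "
from h import *
tq(); tins(); board(); tgt(*J(0,-50),.2,-3.75); tgt(.4885,.3477,.12,4.4)"
```

```text
My along tin-y 0.052 tilt 0.0 roll 0.001 tcp [ 0.62  -0.03   0.198] op 0.0427 q [-0.55  0.66  0.81  1.92 -0.64  0.84 -0.97]
board jig xy -1.9 1.2 yaw rel 0.8 (198.0, 140.2)
shift [-0.202, 0.766, -0.0041] turn [0.0009, -0.0003, 0.0839] rows>= 9.5
shift [-0.2627, -0.7556, 0.1548] turn [0.0009, -0.0002, -0.0973] rows>= 9.8
```

Tin B is sound: 0.051 and 0.052 N m at level after the two tilts. It goes on the board, on the half away from the stop.

Request:
jog_arm(
  gripper=[-1, -1, -1, -1, -1, -1, -1, -1],
  translation=[
    [-0.202, 0.766, 0],
    [-0.202, 0.766, 0],
    [-0.202, 0.766, 0],
    [-0.202, 0.766, 0],
    [-0.202, 0.766, 0],
    [-0.202, 0.766, 0],
    [-0.202, 0.766, 0],
    [-0.202, 0.766, 0],
  ],
  turn=[
    [0, 0, 0.084],
    [0, 0, 0.084],
    [0, 0, 0.084],
    [0, 0, 0.084],
    [0, 0, 0.084],
    [0, 0, 0.084],
    [0, 0, 0.084],
    [0, 0, 0.084],
  ],
)

```text
t: 28.42
tcp_pos: [0.5341, -0.3542, 0.1979]
tool_rot: [0.0, 0.999, -0.033, 0.0]
wrist_force: [1.5, -0.8, -3.8]
opening: 0.0424
finger_force: 85.8
```

```bash
python3 -c "
from h import *
st(); tgt(*J(0,-47),.12,-3.75)"
```

```text
t 28.42 tcp [ 0.5341 -0.3542  0.1979] yaw -3.76 zax [ 0.001 -0.    -1.   ] F [ 1.51 -0.78 -3.82] M [ 0.066 -0.032  0.005] op 0.0424 ff 85.8
shift [-0.0223, 0.1133, 0.1559] turn [0.0, -0.0009, -0.0002] rows>= 2.3
```

Request:
jog_arm(
  gripper=[-1, -1, -1, -1, -1, -1, -1, -1],
  translation=[
    [-0.022, 0.113, 0.05],
    [-0.022, 0.113, 0.1],
    [-0.022, 0.113, 0.15],
    [-0.022, 0.113, 0.16],
    [-0.022, 0.113, 0.21],
    [-0.022, 0.113, 0.25],
    [-0.022, 0.113, 0.27],
    [-0.022, 0.113, 0.27],
  ],
  turn=[
    [0, 0, 0],
    [0, 0, 0],
    [0, 0, 0],
    [0, 0, 0],
    [0, 0, 0],
    [0, 0, 0],
    [0, 0, 0],
    [0, 0, 0],
  ],
)

```text
t: 29.08
tcp_pos: [0.5203, -0.4063, 0.0614]
tool_rot: [-0.001, 0.999, -0.032, -0.001]
wrist_force: [0.1, 0.1, -4.8]
opening: 0.0429
finger_force: 85.7
```

```bash
python3 -c "
from h import *
st(); tgt(*J(0,-47),.0515,-3.75)"
```

```text
t 29.08 tcp [ 0.5203 -0.4063  0.0614] yaw -3.68 zax [-0.001  0.002 -1.   ] F [ 0.08  0.08 -4.78] M [ 0.035  0.099 -0.033] op 0.0429 ff 85.7
shift [-0.0015, 0.0075, 0.0199] turn [-0.0027, 0.0017, 0.0015] rows>= 0.3
```

Request:
jog_arm(
  gripper=[-1, -1, -1, -1, -1, -1],
  translation=[
    [0, 0.0, 0.007],
    [0, 0.0, 0.012],
    [0, 0.0, 0.016],
    [0, 0.0, 0.019],
    [0, 0.0, 0.021],
    [0, 0.0, 0.021],
  ],
  turn=[
    [0, 0, 0],
    [0, 0, 0],
    [0, 0, 0],
    [0, 0, 0],
    [0, 0, 0],
    [0, 0, 0],
  ],
)

```text
t: 29.58
tcp_pos: [0.5205, -0.4079, 0.0528]
tool_rot: [0.0, 0.999, -0.033, 0.001]
wrist_force: [-0.0, 0.1, -5.9]
opening: 0.0425
finger_force: 85.7
```

```bash
python3 -c "
from h import *
st()"
```

```text
t 29.58 tcp [ 0.5205 -0.4079  0.0528] yaw -3.76 zax [ 0.001 -0.    -1.   ] F [-0.05  0.09 -5.9 ] M [ 0.012  0.014 -0.015] op 0.0425 ff 85.7
```

Request:
jog_arm(
  gripper=[-1, -1, -1, -1, -1],
  translation=[
    [0, 0, 0.002],
    [0, 0, 0.004],
    [0, 0, 0.006],
    [0, 0, 0.007],
    [0, 0, 0.007],
  ],
  turn=[
    [0, 0, 0],
    [0, 0, 0],
    [0, 0, 0],
    [0, 0, 0],
    [0, 0, 0],
  ],
)

```text
t: 30.0
tcp_pos: [0.5205, -0.408, 0.0516]
tool_rot: [-0.0, 0.999, -0.033, 0.002]
wrist_force: [-4.8, 6.5, 19.8]
opening: 0.043
finger_force: 89.2
```

```bash
python3 -c "
from h import *
st()"
```

```text
t 30.0 tcp [ 0.5205 -0.408   0.0516] yaw -3.77 zax [ 0.003  0.    -1.   ] F [-4.84  6.53 19.81] M [1.225 0.972 0.006] op 0.043 ff 89.2
```

Request:
jog_arm(
  gripper=[-1, 0.3, 0.3, 0.3, 0.3, 0.3, 0.3, 0.3],
  translation=[
    [0, 0, -0.005],
    [0, 0, -0.005],
    [0, 0, -0.005],
    [0, 0, -0.005],
    [0, 0, -0.03],
    [0, 0, -0.08],
    [0, 0, -0.14],
    [0, 0, -0.19],
  ],
  turn=[
    [0, 0, 0],
    [0, 0, 0],
    [0, 0, 0],
    [0, 0, 0],
    [0, 0, 0],
    [0, 0, 0],
    [0, 0, 0],
    [0, 0, 0],
  ],
)

```text
t: 30.67
tcp_pos: [0.52, -0.4083, 0.1461]
tool_rot: [0.0, 0.999, -0.033, 0.0]
wrist_force: [-0.2, -0.8, -0.1]
opening: 0.0556
finger_force: 0.0
```

```bash
python3 -c "
from h import *
st(); tins(); board(); tgt(.6197,.1033,.14,5.2)
crop('top',225,135,440,240,3.7,'pics/c5.png')"
```

```text
t 30.67 tcp [ 0.52   -0.4083  0.1461] yaw -3.8 zax [ 0.001 -0.001 -1.   ] F [-0.15 -0.84 -0.11] M [ 0.024 -0.052 -0.003] op 0.0556 ff 0.0
(483.5, 412.6, 109.9, 41.8, 2.4, array([143., 204.]))
(619.6, 103.4, 112.1, 45.6, 5.4, array([243., 162.]))
shift [0.1281, -1.0372, 0.0145] turn [0.0056, -0.0076, -0.1998] rows>= 12.5
```

View pics/c5.png

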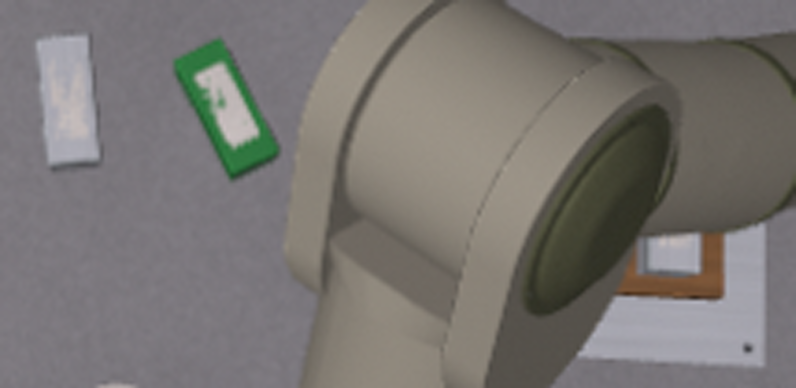

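The crop shows tin B on the board at (672,255), with the arm hiding most of the jig. The plate hasn't moved, and tin A (68,100) and the green one are undisturbed. Next is tin A.

Request:
jog_arm(
  gripper=[0.3, 0.3, 0.3, 0.3, 0.3, 0.3, 0.3, 0.3],
  translation=[
    [0.06, -0.5, 0],
    [0.06, -0.5, 0],
    [0.06, -0.5, 0],
    [0.06, -0.5, 0],
    [0.06, -0.5, 0],
    [0.06, -0.5, 0],
    [0.06, -0.5, 0],
    [0.06, -0.5, 0],
  ],
  turn=[
    [0, 0, -0.1],
    [0, 0, -0.1],
    [0, 0, -0.1],
    [0, 0, -0.1],
    [0, 0, -0.1],
    [0, 0, -0.1],
    [0, 0, -0.1],
    [0, 0, -0.1],
  ],
)

```text
t: 31.48
tcp_pos: [0.567, -0.1566, 0.1432]
tool_rot: [-0.001, 1.0, 0.009, -0.0]
wrist_force: [-0.3, -1.3, -0.3]
opening: 0.0558
finger_force: 0.0
```

```bash
python3 -c "
from h import *
st(); tins(); board(); tgt(.6197,.1033,.13,5.2)"
```

```text
t 31.48 tcp [ 0.567  -0.1566  0.1432] yaw 1.08 zax [-0.001  0.001 -1.   ] F [-0.29 -1.3  -0.35] M [-0.057 -0.014 -0.002] op 0.0558 ff 0.0
(484.2, 413.2, 110.1, 43.9, 4.5, array([143., 204.]))
(523.4, -413.5, 111.4, 42.6, -3.7, array([407., 191.]))
board jig xy -2.0 1.3 yaw rel 0.8 (198.0, 140.3)
shift [0.1137, -0.527, 0.0273] turn [0.0012, -0.0006, -0.0992] rows>= 6.5
```

Request:
jog_arm(
  gripper=[1, 1, 1, 1, 1, 1, 1, 1],
  translation=[
    [0.113, -0.525, 0.027],
    [0.113, -0.525, 0.027],
    [0.113, -0.525, 0.027],
    [0.113, -0.525, 0.027],
    [0.113, -0.525, 0.027],
    [0.113, -0.525, 0.027],
    [0.113, -0.525, 0.027],
    [0.113, -0.525, 0.027],
  ],
  turn=[
    [0, 0, -0.099],
    [0, 0, -0.099],
    [0, 0, -0.099],
    [0, 0, -0.099],
    [0, 0, -0.099],
    [0, 0, -0.099],
    [0, 0, -0.099],
    [0, 0, -0.099],
  ],
)

```text
t: 32.25
tcp_pos: [0.6206, 0.1069, 0.1295]
tool_rot: [-0.001, 0.999, 0.048, 0.0]
wrist_force: [0.5, 0.4, -0.8]
opening: 0.0853
finger_force: 0.0
```

```bash
python3 -c "
from h import *
st(); tins(); tgt(.6197,.1033,.023,5.2)
crop('side',150,100,406,292,3,'pics/s3.png')"
```

```text
t 32.25 tcp [0.6206 0.1069 0.1295] yaw 5.47 zax [ 0.     0.001 -1.   ] F [ 0.53  0.36 -0.83] M [-0.007  0.015 -0.007] op 0.0853 ff 0.0
(603.6, 102.1, 80.5, 46.3, 5.6, array([243., 167.]))
shift [-0.0012, 0.0001, 0.2139] turn [0.0009, -0.0009, 0.0022] rows>= 2.6
```

View pics/s3.png

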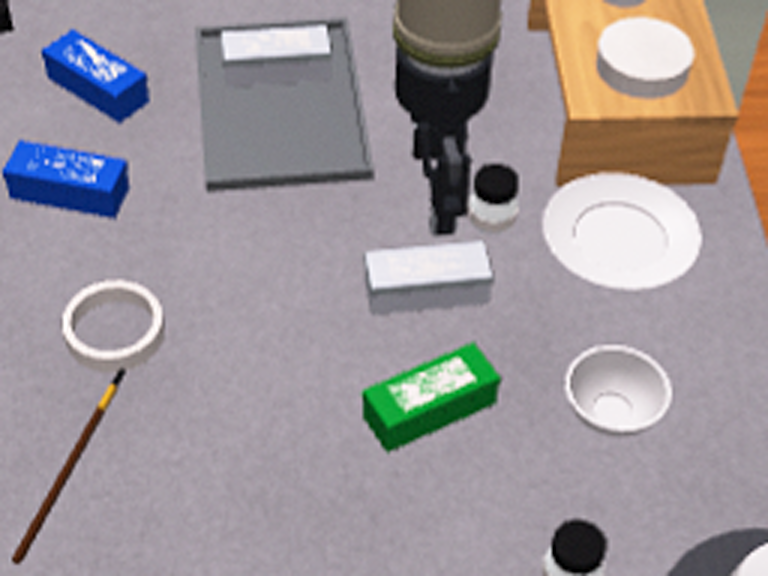

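The side crop shows tin C flat in the tray at (275,42) and tin A under the gripper at (428,268), clear of the jar at (495,195). Going down to it.

Request:
jog_arm(
  gripper=[1, 1, 1, 1, 1, 1],
  translation=[
    [-0.002, 0.002, 0.06],
    [-0.002, 0.002, 0.13],
    [-0.002, 0.002, 0.18],
    [-0.002, 0.002, 0.205],
    [-0.002, 0.002, 0.208],
    [-0.002, 0.002, 0.208],
  ],
  turn=[
    [0, 0, 0],
    [0, 0, 0],
    [0, 0, 0],
    [0, 0, 0],
    [0, 0, 0],
    [0, 0, 0],
  ],
)

```text
t: 32.85
tcp_pos: [0.6191, 0.0993, 0.0268]
tool_rot: [0.001, 0.999, 0.044, 0.0]
wrist_force: [0.2, 0.7, 0.3]
opening: 0.0852
finger_force: 0.0
```

Request:
jog_arm(
  gripper=[-1, -1, -1, -1, -1, -1, -1, -1],
  translation=[
    [0, 0, 0],
    [0, 0, 0],
    [0, 0, 0],
    [0, 0, 0],
    [0, 0, 0],
    [0, 0, 0],
    [0, 0, 0],
    [0, 0, 0],
  ],
  turn=[
    [0, 0, 0],
    [0, 0, 0],
    [0, 0, 0],
    [0, 0, 0],
    [0, 0, 0],
    [0, 0, 0],
    [0, 0, 0],
    [0, 0, 0],
  ],
  force=80,
)

```text
t: 33.52
tcp_pos: [0.6196, 0.1017, 0.0281]
tool_rot: [-0.0, 0.999, 0.045, 0.002]
wrist_force: [-1.3, -0.7, 8.8]
opening: 0.0427
finger_force: 82.6
```

```bash
python3 -c "
from h import *
st(); tgt(.62,.03,.2,0)"
```

```text
t 33.52 tcp [0.6196 0.1017 0.0281] yaw 5.21 zax [ 0.003  0.    -1.   ] F [-1.26 -0.69  8.75] M [-0.14   0.309  0.057] op 0.0427 ff 82.6
shift [-0.0111, 0.143, -0.3439] turn [-0.0001, -0.004, 0.1157] rows>= 4.5
```

Request:
jog_arm(
  gripper=[-1, -1, -1, -1, -1, -1, -1, -1],
  translation=[
    [0, 0, -0.06],
    [0, 0, -0.13],
    [0, 0, -0.2],
    [0, 0.05, -0.27],
    [0, 0.1, -0.34],
    [-0.01, 0.14, -0.344],
    [-0.01, 0.14, -0.344],
    [-0.01, 0.14, -0.344],
  ],
  turn=[
    [0, 0, 0],
    [0, 0, 0],
    [0, 0, 0.115],
    [0, 0, 0.115],
    [0, 0, 0.115],
    [0, 0, 0.115],
    [0, 0, 0.115],
    [0, 0, 0.115],
  ],
)

```text
t: 34.18
tcp_pos: [0.6196, 0.0305, 0.1995]
tool_rot: [-0.0, 1.0, -0.001, 0.001]
wrist_force: [0.2, 0.5, -5.5]
opening: 0.0426
finger_force: 84.5
```

Request:
jog_arm(
  gripper=[-1, -1, -1, -1, -1, -1, -1, -1],
  translation=[
    [0, 0, 0],
    [0, 0, 0],
    [0, 0, 0],
    [0, 0, 0],
    [0, 0, 0],
    [0, 0, 0],
    [0, 0, 0],
    [0, 0, 0],
  ],
  turn=[
    [0, 0.15, 0],
    [0, 0.3, 0],
    [0, 0.45, 0],
    [0, 0.55, 0],
    [0, 0.55, 0],
    [0, 0.55, 0],
    [0, 0.55, 0],
    [0, 0.55, 0],
  ],
)

```text
t: 34.85
tcp_pos: [0.6209, 0.0313, 0.1984]
tool_rot: [0.001, 0.977, 0.0, 0.215]
wrist_force: [-0.7, -0.1, -4.7]
opening: 0.0424
finger_force: 85.0
```

```bash
python3 -c "
from h import *
tq(); tgt(.62,.03,.2,0)"
```

```text
My along tin-y 0.833 tilt -24.79 roll 0.001 tcp [0.62  0.032 0.198] op 0.0428 q [-0.44  0.46  0.36  2.22 -1.02  0.11 -0.73]
shift [0.0006, 0.0038, -0.0036] turn [0.0011, -0.551, 0.0015] rows>= 3.5
```

Request:
jog_arm(
  gripper=[-1, -1, -1, -1, -1, -1, -1],
  translation=[
    [0, 0, 0],
    [0, 0, 0],
    [0, 0, 0],
    [0, 0, 0],
    [0, 0, 0],
    [0, 0, 0],
    [0, 0, 0],
  ],
  turn=[
    [0, -0.15, 0],
    [0, -0.3, 0],
    [0, -0.45, 0],
    [0, -0.55, 0],
    [0, -0.55, 0],
    [0, -0.55, 0],
    [0, -0.55, 0],
  ],
)

```text
t: 35.68
tcp_pos: [0.6205, 0.0319, 0.1979]
tool_rot: [0.001, 1.0, 0.001, 0.001]
wrist_force: [0.2, 0.3, -5.2]
opening: 0.0428
finger_force: 84.9
```

```bash
python3 -c "
from h import *
tq()"
```

```text
My along tin-y -0.061 tilt -0.11 roll -0.001 tcp [0.619 0.031 0.199] op 0.0426 q [-0.67  0.67  0.85  1.93 -0.67  0.85 -1.03]
```

Request:
jog_arm(
  gripper=[-1, -1, -1, -1, -1, -1, -1, -1],
  translation=[
    [0, 0, 0],
    [0, 0, 0],
    [0, 0, 0],
    [0, 0, 0],
    [0, 0, 0],
    [0, 0, 0],
    [0, 0, 0],
    [0, 0, 0],
  ],
  turn=[
    [0, -0.15, 0],
    [0, -0.3, 0],
    [0, -0.45, 0],
    [0, -0.55, 0],
    [0, -0.55, 0],
    [0, -0.55, 0],
    [0, -0.55, 0],
    [0, -0.55, 0],
  ],
)

```text
t: 36.6
tcp_pos: [0.6195, 0.0314, 0.1994]
tool_rot: [-0.0, 0.977, -0.0, -0.213]
wrist_force: [0.0, -0.0, -3.5]
opening: 0.0427
finger_force: 84.9
```

```bash
python3 -c "
from h import *
tq()"
```

```text
My along tin-y -0.937 tilt 24.62 roll -0.0 tcp [0.62  0.032 0.199] op 0.0424 q [-0.56  0.85  0.83  1.63 -0.51  1.38 -1.14]
```

Request:
jog_arm(
  gripper=[-1, -1, -1, -1, -1, -1, -1],
  translation=[
    [0, 0, 0],
    [0, 0, 0],
    [0, 0, 0],
    [0, 0, 0],
    [0, 0, 0],
    [0, 0, 0],
    [0, 0, 0],
  ],
  turn=[
    [0, 0.15, 0],
    [0, 0.3, 0],
    [0, 0.45, 0],
    [0, 0.55, 0],
    [0, 0.55, 0],
    [0, 0.55, 0],
    [0, 0.55, 0],
  ],
)

```text
t: 37.43
tcp_pos: [0.6206, 0.0321, 0.1989]
tool_rot: [-0.0, 1.0, 0.001, -0.0]
wrist_force: [-0.4, -0.6, -4.7]
opening: 0.0429
finger_force: 84.9
```

```bash
python3 -c "
from h import *
tq(); tins(); board(); tgt(*J(0,40),.2,-3.75); tgt(.4885,.3277,.12,4.4)"
```

```text
My along tin-y -0.076 tilt -0.01 roll 0.001 tcp [0.621 0.031 0.198] op 0.0426 q [-0.67  0.67  0.85  1.92 -0.67  0.85 -1.03]
board jig xy -2.0 1.3 yaw rel 0.8 (198.0, 140.3)
shift [-0.1908, 0.7091, -0.0031] turn [0.0009, -0.0004, 0.0838] rows>= 8.8
shift [-0.2635, -0.5928, 0.1559] turn [0.0009, -0.0004, -0.0974] rows>= 8.0
```

Tin A is sound: -0.061 and -0.076 N m, so no shift. It goes on the board beside B.

Request:
jog_arm(
  gripper=[-1, -1, -1, -1, -1, -1, -1, -1],
  translation=[
    [-0.19, 0.709, 0],
    [-0.19, 0.709, 0],
    [-0.19, 0.709, 0],
    [-0.19, 0.709, 0],
    [-0.19, 0.709, 0],
    [-0.19, 0.709, 0],
    [-0.19, 0.709, 0],
    [-0.19, 0.709, 0],
  ],
  turn=[
    [0, 0, 0.084],
    [0, 0, 0.084],
    [0, 0, 0.084],
    [0, 0, 0.084],
    [0, 0, 0.084],
    [0, 0, 0.084],
    [0, 0, 0.084],
    [0, 0, 0.084],
  ],
)

```text
t: 38.45
tcp_pos: [0.5332, -0.2924, 0.1985]
tool_rot: [0.0, 0.999, -0.033, 0.0]
wrist_force: [0.8, -0.8, -4.9]
opening: 0.0425
finger_force: 85.1
```

```bash
python3 -c "
from h import *
st(); tgt(*J(0,40),.062,-3.75)"
```

```text
t 38.45 tcp [ 0.5332 -0.2924  0.1985] yaw -3.76 zax [ 0.001 -0.    -1.   ] F [ 0.78 -0.78 -4.87] M [-0.01  -0.164  0.001] op 0.0425 ff 85.1
shift [-0.0125, 0.0625, 0.273] turn [0.0, -0.0011, -0.0001] rows>= 3.4
```

Request:
jog_arm(
  gripper=[-1, -1, -1, -1, -1, -1, -1, -1],
  translation=[
    [-0.0125, 0.0625, 0],
    [-0.0125, 0.0625, 0.05],
    [-0.0125, 0.0625, 0.12],
    [-0.0125, 0.0625, 0.18],
    [-0.0125, 0.0625, 0.23],
    [-0.0125, 0.0625, 0.26],
    [-0.0125, 0.0625, 0.273],
    [-0.0125, 0.0625, 0.273],
  ],
  turn=[
    [0, 0, 0],
    [0, 0, 0],
    [0, 0, 0],
    [0, 0, 0],
    [0, 0, 0],
    [0, 0, 0],
    [0, 0, 0],
    [0, 0, 0],
  ],
)

```text
t: 39.12
tcp_pos: [0.5252, -0.3212, 0.0606]
tool_rot: [-0.0, 0.999, -0.033, -0.001]
wrist_force: [0.4, 0.2, -3.9]
opening: 0.0423
finger_force: 84.9
```

```bash
python3 -c "
from h import *
st(); tgt(*J(0,40),.054,-3.75)"
```

```text
t 39.12 tcp [ 0.5252 -0.3212  0.0606] yaw -3.78 zax [-0.001  0.001 -1.   ] F [ 0.39  0.23 -3.92] M [-0.05  -0.07  -0.038] op 0.0423 ff 84.9
shift [-0.0001, 0.004, 0.0132] turn [-0.0009, 0.0015, -0.0007] rows>= 0.2
```

Request:
jog_arm(
  gripper=[-1, -1, -1, -1, -1, -1],
  translation=[
    [0, 0, 0.004],
    [0, 0, 0.008],
    [0, 0, 0.012],
    [0, 0, 0.016],
    [0, 0, 0.018],
    [0, 0, 0.018],
  ],
  turn=[
    [0, 0, 0],
    [0, 0, 0],
    [0, 0, 0],
    [0, 0, 0],
    [0, 0, 0],
    [0, 0, 0],
  ],
)

```text
t: 39.62
tcp_pos: [0.5262, -0.3213, 0.0541]
tool_rot: [0.0, 0.999, -0.033, 0.001]
wrist_force: [-0.5, 3.1, 3.6]
opening: 0.0428
finger_force: 85.9
```

```bash
python3 -c "
from h import *
st()"
```

```text
t 39.62 tcp [ 0.5262 -0.3213  0.0541] yaw -3.75 zax [ 0.003 -0.    -1.   ] F [-0.54  3.08  3.62] M [0.289 0.157 0.04 ] op 0.0428 ff 85.9
```

Contact. Release, rise, and back away so the camera is clear.

Request:
jog_arm(
  gripper=[0.3, 0.3, 0.3, 0.3, 0.3, 0.3, 0.3, 0.3],
  translation=[
    [0, 0, 0],
    [0, 0, 0],
    [0, 0, 0],
    [0, 0, -0.03],
    [0, 0, -0.08],
    [0, 0, -0.14],
    [0, 0, -0.22],
    [0, 0, -0.28],
  ],
  turn=[
    [0, 0, 0],
    [0, 0, 0],
    [0, 0, 0],
    [0, 0, 0],
    [0, 0, 0],
    [0, 0, 0],
    [0, 0, 0],
    [0, 0, 0],
  ],
)

```text
t: 40.28
tcp_pos: [0.5255, -0.3218, 0.1955]
tool_rot: [0.0, 0.999, -0.033, 0.001]
wrist_force: [1.0, -0.2, 0.3]
opening: 0.0554
finger_force: 0.0
```

Request:
jog_arm(
  gripper=[0.3, 0.3, 0.3, 0.3, 0.3, 0.3, 0.3, 0.3],
  translation=[
    [0.0, -0.6, -0.1],
    [0.0, -0.6, -0.1],
    [0.0, -0.6, -0.1],
    [0.0, -0.6, -0.1],
    [0.0, -0.6, -0.1],
    [0.0, -0.6, -0.1],
    [0.0, -0.6, -0.1],
    [0.0, -0.6, -0.1],
  ],
  turn=[
    [0, 0, 0],
    [0, 0, 0],
    [0, 0, 0],
    [0, 0, 0],
    [0, 0, 0],
    [0, 0, 0],
    [0, 0, 0],
    [0, 0, 0],
  ],
)

```text
t: 40.95
tcp_pos: [0.5458, -0.0151, 0.2432]
tool_rot: [-0.001, 1.0, -0.029, 0.0]
wrist_force: [0.7, 0.8, -0.4]
opening: 0.0556
finger_force: 0.0
```

```bash
python3 -c "
from h import *
st(); tins(); board()
crop('top',345,150,438,236,6.5,'pics/c6.png')"
```

```text
t 40.95 tcp [ 0.5458 -0.0151  0.2432] yaw -3.37 zax [ 0.001  0.002 -1.   ] F [ 0.74  0.78 -0.41] M [-0.004 -0.021 -0.036] op 0.0556 ff 0.0
(484.2, 413.2, 110.1, 43.9, 4.5, array([143., 204.]))
board jig xy -2.0 1.2 yaw rel 0.8 (198.0, 140.3)
```

View pics/c6.png

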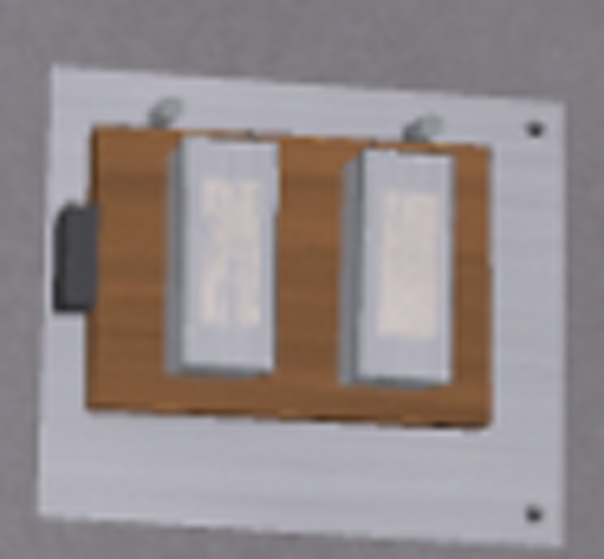

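The crop shows both sound tins flat on the board at (228,255) and (405,265). The board still touches both dowels (165,112) and (425,130) and the stop (95,258). The loose tin lies in the tray, so I'm handing in.

```bash
python3 -c "
from workcell import manip
print(manip.finish_job())"
```

```text
the job is handed in; nothing more can be done
None
```

I handed the job in at about 41 s: the board is home against both dowels and the stop, the two sound tins lie flat on it, and the one loose tin lies flat in the returns tray. The hand-in gave no verdict.

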